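# Pack the ordered mooncakes, close the stop on the row and cover it

### The arm

A 6-joint arm with a two-finger parallel gripper is mounted at the origin on the work surface. World frame = base frame: x ahead of the robot, y to its left, z up, the work surface at z = 0. Lengths are in m, angles in rad, forces in N, time in s.
With the tool pointing down it reaches from about 0.35 to 0.775 m from the base axis. Payload 7.3 kg.
Tool frame: the origin (TCP) lies at the very end of the fingers, on their centre line; the grasp point (between the pads) lies 19 mm behind it; z points along the fingers, y is the line along which they close (so a half turn about z gives the same grasp; the last joint's range is limited). The gripper opens to 92 mm and grips with 3 to 60 N. Pads are 19 mm wide; open, the fingers measure 130 mm over their backs; the gripper's body (75 mm by 190 mm) begins 47 mm behind the grasp point.
Start: joints at [-1.47, 0.342, 1.524, -0, 1.275, -0.146], TCP at [0.128, -0.509, 0.227] pointing down, gripper open.
Joint ranges: [-2.53, 2.53], [-0.77, 2.02], [0.04, 2.7], [-1, 4.14], [0.28, 2.66], [-3.11, 3.11]. Speed limits (rad/s): [2.57, 2.57, 3.14, 3.14, 3.14, 3.14].

### API

Orientations are given as [roll, pitch, yaw] about the fixed x, y, z axes, in that order (R = Rz(yaw) Ry(pitch) Rx(roll)).
In Python, from cell import observe, read_camera, get_calibration, hand_in, search_frame gives the robot as it stands.
- The arm moves only by the tool step_arm, never from a script. Its argument "commands" is a list of rows, each an object with "translation": the shift along the tool's x, y, z in mm, a list of three; "roll": the turn about the tool's z in rad. In form: [{"translation": [x, y, z], "roll": roll}, ...]. A call has 1 to 20 rows; each row shifts and turns the commanded pose from where the row before left it, along the tool's axes as they then stand; what a row does not reach is not made up. A row lasts 1/12 s, in which the tool goes at most 41.7 mm and 7.16 degrees, less where a joint would pass 70% of its speed; a pose out of reach is approached as far as the arm can. A call is refused whole if a number of a shift passes 41.7 or a number of a turn 0.125, either way. A call with a gripper value outside its range is refused whole. "fingers" is the opening, from 0 (shut) to 1 (fully open), set as the call begins (left out, the last holds). The fingers move at their own pace and stop on an object; "grip_force" is the grip in N (left out, the last holds). Time passes only in rows, so rows that do not move let the fingers close. It gives the time, the measured TCP pose, the force, the opening and the grip force at its end, in the units of the state.
- observe(): the state, without advancing time (a new reading comes with each control period).
- read_camera(name): name is "scene" or "top" or "wrist"; returns the picture (420x560x3 uint8, red, green, blue); there is no depth.
- get_calibration(name): a dict with "camera_matrix" (3x3 intrinsics, pixels), "dist_coeffs" ([k1, k2, p1, p2, k3] as OpenCV has them; the pictures are not rectified), "world_from_camera" (4x4, takes a point from camera to world coordinates). Camera axes: x right, y up, looking along -z (the intrinsics and any distortion apply to the point x, -y, -z); pixel columns grow to the right and rows downward; lengths in m; the calibration is good to about 2 mm. A picture is of the moment at which its call begins: read the wrist's pose just before it. get_calibration takes no time and is no camera call; for the wrist camera it gives the pose at the moment of the call.
- hand_in(): hands the job in; it is judged then, once.
Trained networks look in the newest picture that a camera, given by its name, has taken for a name from the list of things; names that differ only in an ending like _2 or _b are one class to them, and where a whole thing is asked for, a point or a joint stands for the part that bears it (a point fixed in the world has none). Each returns a list of dicts, best first, with "confidence" (0 to 1); they miss things now and then, are a little off and sometimes report something else, mostly with a low value. They report only what shows in the picture. A call takes as long as a camera call. They do not tell look-alikes from the thing itself.
- search_frame(camera, name): "at" ([x, y, z] in m, in world coordinates, good to about 4 mm: the middle of the surface that is visible of it).
The state is a dict: "time": time; "qpos": joint angles; "qvel": joint speeds; "joint_efforts": joint torques, N m; "tool_pos": TCP position; "tool_rot": TCP orientation; "contact_force": force on the tool from outside, world axes, zero at the start; "torque": the same for the moment, N m; "opening": finger opening in m; "grip_force": force on a finger pad.
Only numpy, scipy, OpenCV 4.12 (cv2) and the standard library are available. Lean on these libraries where they do the work, as an engineer would, in place of code of your own. Each camera call takes 0.05 s, during which the arm holds its last target. There are 200 camera calls.

### The job

The cake on the kitchen scale shows which shape has been ordered: draw back the sliding stop of the packing trough and put every round or every square cake, whichever was ordered (the two show cakes stay where they are), lying flat in one row in the trough, with all cakes of the other shape lying flat on the papered board, including one that may have been left in the trough. Then slide the stop up against the row until the whole row is tight against the end block and the stop's sprung face is pressed in by well over half of its 12 mm travel, without crushing the cakes, and last lay the wooden cover level on top of the cakes, lengthwise along the middle of the row. Do not disturb the show cakes, the bottle or the cup.

Things in the scene. Friction and masses are not known exactly. Their poses are not given: they have to be found in the camera images.
- round1_c (a point): centre (half-way up, 18 mm above its underside) of a round baked mooncake: firm, golden brown, scalloped rim, 60 mm across, 36 mm high, z up. At the start it lies on the paper-covered board or in the trough, or is absent
- round2_c (a point): centre (half-way up, 18 mm above its underside) of a round baked mooncake: firm, golden brown, scalloped rim, 60 mm across, 36 mm high, z up. At the start it lies on the paper-covered board or in the trough, or is absent
- round3_c (a point): centre (half-way up, 18 mm above its underside) of a round baked mooncake: firm, golden brown, scalloped rim, 60 mm across, 36 mm high, z up. At the start it lies on the paper-covered board or in the trough, or is absent
- round4_c (a point): centre (half-way up, 18 mm above its underside) of a round baked mooncake: firm, golden brown, scalloped rim, 60 mm across, 36 mm high, z up. At the start it lies on the paper-covered board or in the trough, or is absent
- square1_c (a point): centre (half-way up, 18 mm above its underside) of a square baked mooncake: firm, golden brown, 50 by 50 mm, 36 mm high, its x and y axes normal to its sides, z up. At the start it lies on the paper-covered board or in the trough, or is absent
- square2_c (a point): centre (half-way up, 18 mm above its underside) of a square baked mooncake: firm, golden brown, 50 by 50 mm, 36 mm high, its x and y axes normal to its sides, z up. At the start it lies on the paper-covered board or in the trough, or is absent
- square3_c (a point): centre (half-way up, 18 mm above its underside) of a square baked mooncake: firm, golden brown, 50 by 50 mm, 36 mm high, its x and y axes normal to its sides, z up. At the start it lies on the paper-covered board or in the trough, or is absent
- square4_c (a point): centre (half-way up, 18 mm above its underside) of a square baked mooncake: firm, golden brown, 50 by 50 mm, 36 mm high, its x and y axes normal to its sides, z up. At the start it lies on the paper-covered board or in the trough, or is absent
- show_round_c (a point): centre of the round show cake (60 mm across, 36 mm high), which sits either on the scale or on the cake stand; not to be touched
- show_square_c (a point): centre of the square show cake (50 by 50 by 36 mm), which sits on the other of the two; not to be touched
- scale_pan (a point): centre of the top of the white round kitchen scale's pan (130 mm across on a base 160 mm across, 45 mm above the table, at the far side of the work); fixed
- stand_top (a point): centre of the top of the white footed cake stand (120 mm across, 45 mm high); fixed
- board: wooden board covered with white baking paper, 270 mm (its x) by 460 mm (its y), flat, its top 10 mm above the table; origin at the centre of its underside; fixed. At the start the cakes on it lie in 2 rows (along its y, at x about -50 and +50 mm) of up to 4 places (y about -157, -52, 52, 157 mm)
- trough: open wooden packing trough, 400 mm long (its x axis) by 92 mm wide (its y), fixed to the table; origin at the centre of its underside. Its floor is 10 mm above the table and 72 mm wide between two side rails whose tops are 18 mm above the table. Its -x end is closed by the end block, whose inner face is at x = -190 mm; the sliding stop rides in it on the +x side. There may be one cake in it at the start, about 55 mm from the end block
- end_block: fixed wooden block across the -x end of the trough, top 42 mm above the table; its inner face is at x = -190 mm of the trough. Origin as that of the trough
- stop (a joint): travel of the sliding stop along the trough, m: 0 to 0.215, growing away from the end block (towards the trough's +x). With its face unpressed, the clear length between end block and sprung face is 70 mm + this. It slides against about 12 N of friction and stays where it is left
- stop_grip (a point): point at mid-width on the dark wooden upright grip of the sliding stop, 70 mm above the table: the grip is 24 mm thick along the trough, 34 mm wide across it, and stands free from 34 to 90 mm above the table
- pad (a joint): how far the stop's sprung metal face is pressed in, m: 0 (out) to 0.012 (bottomed); spring 0.7 N per mm. Pushing four loose cakes along presses it in by about 3 to 4 mm already
- pad_face (a point): centre of the sprung metal face (62 mm wide, 28 mm high) of the stop that looks to the end block and meets the cakes; 26 mm above the table, with the face out 42 mm from the middle of the grip
- cover_c (a point): centre of the grip bar of the loose wooden cover: a slat 150 mm (its x) by 60 mm (its y), 8 mm thick, with a bar along its middle on top (70 mm along x, 18 mm wide, reaching from 8 to 34 mm above the underside); this point is 21 mm above the underside, z up. It starts flat on the table beyond the trough
- bottle: green glass drinking bottle, 68 mm across, 200 mm tall, origin under its centre; a bystander at the far left
- cup: white plastic cup, 84 mm across, 75 mm high, origin under its centre; a bystander at the far right
Things that resemble listed ones, but are neither listed nor needed, are in the scene too. Leave any turquoise look-alike of the part that bears square4_c alone.

How it is judged:
On the way, in this order (a step that is already met when the one before it is completed fails the run):
1. all cakes of the ordered shape lie flat in the trough, all others flat on the board (((horizontal distance between show_round_c and scale_pan below 0.06 m and (x of round1_c in the frame of trough between -0.19 and 0.1 m and y of round1_c in the frame of trough between -0.02 and 0.02 m and z of round1_c in the frame of trough between 0.022 and 0.034 m and angle between round1_c's own z axis and vertical below 0.12 rad) and (x of round2_c in the frame of trough between -0.19 and 0.1 m and y of round2_c in the frame of trough between -0.02 and 0.02 m and z of round2_c in the frame of trough between 0.022 and 0.034 m and angle between round2_c's own z axis and vertical below 0.12 rad) and (x of round3_c in the frame of trough between -0.19 and 0.1 m and y of round3_c in the frame of trough between -0.02 and 0.02 m and z of round3_c in the frame of trough between 0.022 and 0.034 m and angle between round3_c's own z axis and vertical below 0.12 rad) and (x of round4_c in the frame of trough between -0.19 and 0.1 m and y of round4_c in the frame of trough between -0.02 and 0.02 m and z of round4_c in the frame of trough between 0.022 and 0.034 m and angle between round4_c's own z axis and vertical below 0.12 rad) and (x of square1_c in the frame of board between -0.13 and 0.13 m and y of square1_c in the frame of board between -0.225 and 0.225 m and z of square1_c in the frame of board between 0.022 and 0.034 m and angle between square1_c's own z axis and vertical below 0.12 rad) and (x of square2_c in the frame of board between -0.13 and 0.13 m and y of square2_c in the frame of board between -0.225 and 0.225 m and z of square2_c in the frame of board between 0.022 and 0.034 m and angle between square2_c's own z axis and vertical below 0.12 rad) and (x of square3_c in the frame of board between -0.13 and 0.13 m and y of square3_c in the frame of board between -0.225 and 0.225 m and z of square3_c in the frame of board between 0.022 and 0.034 m and angle between square3_c's own z axis and vertical below 0.12 rad) and (x of square4_c in the frame of board between -0.13 and 0.13 m and y of square4_c in the frame of board between -0.225 and 0.225 m and z of square4_c in the frame of board between 0.022 and 0.034 m and angle between square4_c's own z axis and vertical below 0.12 rad)) or (horizontal distance between show_square_c and scale_pan below 0.06 m and (x of square1_c in the frame of trough between -0.19 and 0.1 m and y of square1_c in the frame of trough between -0.02 and 0.02 m and z of square1_c in the frame of trough between 0.022 and 0.034 m and angle between square1_c's own z axis and vertical below 0.12 rad) and (x of square2_c in the frame of trough between -0.19 and 0.1 m and y of square2_c in the frame of trough between -0.02 and 0.02 m and z of square2_c in the frame of trough between 0.022 and 0.034 m and angle between square2_c's own z axis and vertical below 0.12 rad) and (x of square3_c in the frame of trough between -0.19 and 0.1 m and y of square3_c in the frame of trough between -0.02 and 0.02 m and z of square3_c in the frame of trough between 0.022 and 0.034 m and angle between square3_c's own z axis and vertical below 0.12 rad) and (x of square4_c in the frame of trough between -0.19 and 0.1 m and y of square4_c in the frame of trough between -0.02 and 0.02 m and z of square4_c in the frame of trough between 0.022 and 0.034 m and angle between square4_c's own z axis and vertical below 0.12 rad) and (x of round1_c in the frame of board between -0.13 and 0.13 m and y of round1_c in the frame of board between -0.225 and 0.225 m and z of round1_c in the frame of board between 0.022 and 0.034 m and angle between round1_c's own z axis and vertical below 0.12 rad) and (x of round2_c in the frame of board between -0.13 and 0.13 m and y of round2_c in the frame of board between -0.225 and 0.225 m and z of round2_c in the frame of board between 0.022 and 0.034 m and angle between round2_c's own z axis and vertical below 0.12 rad) and (x of round3_c in the frame of board between -0.13 and 0.13 m and y of round3_c in the frame of board between -0.225 and 0.225 m and z of round3_c in the frame of board between 0.022 and 0.034 m and angle between round3_c's own z axis and vertical below 0.12 rad) and (x of round4_c in the frame of board between -0.13 and 0.13 m and y of round4_c in the frame of board between -0.225 and 0.225 m and z of round4_c in the frame of board between 0.022 and 0.034 m and angle between round4_c's own z axis and vertical below 0.12 rad)))), for 0.2 s.
2. the stop is slid up until its sprung face is pressed in by more than 6 mm and the row presses on the end block (value of joint pad above 0.006 m and contact force between end_block and anything else above 0.4 N), for 0.2 s.
3. the cover lies level along the row, on top of the cakes (x of cover_c in the frame of trough between -0.16 and 0.02 m and y of cover_c in the frame of trough between -0.02 and 0.02 m and z of cover_c in the frame of trough between 0.062 and 0.073 m and angle between cover_c's own z axis and vertical below 0.06 rad and angle between the x axis of cover_c and the x axis of trough, either way round below 0.2 rad), for 0.2 s.
At the end, for the whole second after the job is handed in: Cakes of the shape on the scale flat (0.12 rad) in the trough within 20 mm of its middle line, the others flat on the board, centres 5 mm inside its edge; sprung face in by over 6 mm, row pressing on the end block (0.4 N); cover on the cakes, level (0.06), along the row (20 mm, 0.2 rad) (((horizontal distance between show_round_c and scale_pan below 0.06 m and (x of round1_c in the frame of trough between -0.19 and 0.1 m and y of round1_c in the frame of trough between -0.02 and 0.02 m and z of round1_c in the frame of trough between 0.022 and 0.034 m and angle between round1_c's own z axis and vertical below 0.12 rad) and (x of round2_c in the frame of trough between -0.19 and 0.1 m and y of round2_c in the frame of trough between -0.02 and 0.02 m and z of round2_c in the frame of trough between 0.022 and 0.034 m and angle between round2_c's own z axis and vertical below 0.12 rad) and (x of round3_c in the frame of trough between -0.19 and 0.1 m and y of round3_c in the frame of trough between -0.02 and 0.02 m and z of round3_c in the frame of trough between 0.022 and 0.034 m and angle between round3_c's own z axis and vertical below 0.12 rad) and (x of round4_c in the frame of trough between -0.19 and 0.1 m and y of round4_c in the frame of trough between -0.02 and 0.02 m and z of round4_c in the frame of trough between 0.022 and 0.034 m and angle between round4_c's own z axis and vertical below 0.12 rad) and (x of square1_c in the frame of board between -0.13 and 0.13 m and y of square1_c in the frame of board between -0.225 and 0.225 m and z of square1_c in the frame of board between 0.022 and 0.034 m and angle between square1_c's own z axis and vertical below 0.12 rad) and (x of square2_c in the frame of board between -0.13 and 0.13 m and y of square2_c in the frame of board between -0.225 and 0.225 m and z of square2_c in the frame of board between 0.022 and 0.034 m and angle between square2_c's own z axis and vertical below 0.12 rad) and (x of square3_c in the frame of board between -0.13 and 0.13 m and y of square3_c in the frame of board between -0.225 and 0.225 m and z of square3_c in the frame of board between 0.022 and 0.034 m and angle between square3_c's own z axis and vertical below 0.12 rad) and (x of square4_c in the frame of board between -0.13 and 0.13 m and y of square4_c in the frame of board between -0.225 and 0.225 m and z of square4_c in the frame of board between 0.022 and 0.034 m and angle between square4_c's own z axis and vertical below 0.12 rad) and value of joint pad above 0.006 m and contact force between end_block and anything else above 0.4 N and x of cover_c in the frame of trough between -0.16 and 0.02 m and y of cover_c in the frame of trough between -0.02 and 0.02 m and z of cover_c in the frame of trough between 0.062 and 0.073 m and angle between cover_c's own z axis and vertical below 0.06 rad and angle between the x axis of cover_c and the x axis of trough, either way round below 0.2 rad) or (horizontal distance between show_square_c and scale_pan below 0.06 m and (x of square1_c in the frame of trough between -0.19 and 0.1 m and y of square1_c in the frame of trough between -0.02 and 0.02 m and z of square1_c in the frame of trough between 0.022 and 0.034 m and angle between square1_c's own z axis and vertical below 0.12 rad) and (x of square2_c in the frame of trough between -0.19 and 0.1 m and y of square2_c in the frame of trough between -0.02 and 0.02 m and z of square2_c in the frame of trough between 0.022 and 0.034 m and angle between square2_c's own z axis and vertical below 0.12 rad) and (x of square3_c in the frame of trough between -0.19 and 0.1 m and y of square3_c in the frame of trough between -0.02 and 0.02 m and z of square3_c in the frame of trough between 0.022 and 0.034 m and angle between square3_c's own z axis and vertical below 0.12 rad) and (x of square4_c in the frame of trough between -0.19 and 0.1 m and y of square4_c in the frame of trough between -0.02 and 0.02 m and z of square4_c in the frame of trough between 0.022 and 0.034 m and angle between square4_c's own z axis and vertical below 0.12 rad) and (x of round1_c in the frame of board between -0.13 and 0.13 m and y of round1_c in the frame of board between -0.225 and 0.225 m and z of round1_c in the frame of board between 0.022 and 0.034 m and angle between round1_c's own z axis and vertical below 0.12 rad) and (x of round2_c in the frame of board between -0.13 and 0.13 m and y of round2_c in the frame of board between -0.225 and 0.225 m and z of round2_c in the frame of board between 0.022 and 0.034 m and angle between round2_c's own z axis and vertical below 0.12 rad) and (x of round3_c in the frame of board between -0.13 and 0.13 m and y of round3_c in the frame of board between -0.225 and 0.225 m and z of round3_c in the frame of board between 0.022 and 0.034 m and angle between round3_c's own z axis and vertical below 0.12 rad) and (x of round4_c in the frame of board between -0.13 and 0.13 m and y of round4_c in the frame of board between -0.225 and 0.225 m and z of round4_c in the frame of board between 0.022 and 0.034 m and angle between round4_c's own z axis and vertical below 0.12 rad) and value of joint pad above 0.006 m and contact force between end_block and anything else above 0.4 N and x of cover_c in the frame of trough between -0.16 and 0.02 m and y of cover_c in the frame of trough between -0.02 and 0.02 m and z of cover_c in the frame of trough between 0.062 and 0.073 m and angle between cover_c's own z axis and vertical below 0.06 rad and angle between the x axis of cover_c and the x axis of trough, either way round below 0.2 rad))); the robot touches nothing.
It fails at once if a show cake, the bottle or the cup is moved by more than 25 mm (distance of any of show_round_c, show_square_c, bottle, cup from where it was at the start of the episode above 0.025 m).
It fails at once if the cakes are crushed: more than 30 N between the sprung face and anything (contact force between pad and anything else above 30 N).
Of round1, round2, round3, round4 only 3 to 4 are there at a start; the rules pass over those that are not, and their reading is None.
Of square1, square2, square3, square4 only 3 to 4 are there at a start; the rules pass over those that are not, and their reading is None.
At some moment in a run one of round1, round2, round3, round4, square1, square2, square3, square4 may be knocked a few centimetres aside while the robot is not near it.
It also fails if it takes over 210 s, if anything falls off the work surface, if the arm or the gripper's body presses on something with over 40 N, if the wrist force passes 120 N, or if a joint passes its speed limit or range.

## Working session

There is one attempt and no reset: what is moved stays moved. The work goes in short steps, Python scripts to look and compute and a tool call to move; the robot and the scene stay as the last step left them, time stands still between calls to the robot, and variables do not carry over. Pictures are saved under pics/ and viewed, at most 14 in all, crops included, and the job is handed in when it is done.

Besides the shell and the picture viewer there is one more tool, called in YAML: its name, and indented under it one key for each argument. step_arm: Moves the arm, as the interface text tells. Its arguments: {"type":"object","properties":{"commands":{"type":"array"},"fingers":{"type":"number"},"grip_force":{"type":"number"}},"required":["commands"]}

```bash
ls; mkdir -p pics
python3 - <<'E'
from cell import *
import cv2
print(observe())
for n in ['scene','top']:
    im=read_camera(n); cv2.imwrite(f'pics/{n}0.png',im[:,:,::-1])
for n in ['scene','top']:
    c=get_calibration(n); print(n,c)
    for k in ['round1_c','square1_c','show_round_c','show_square_c','stop_grip','pad_face','cover_c','trough','end_block','board','bottle','cup','stop','scale_pan','stand_top']:
        try: print(n,k,[( [round(v,3) for v in d['at']],round(d['confidence'],2)) for d in search_frame(n,k)])
        except Exception as e: print(k,e)
E
```

```text
pics
{'time': 0.0, 'qpos': array([-1.47000210e+00,  3.42731682e-01,  1.52500926e+00,  1.40820304e-05,
        1.27537612e+00, -1.46015163e-01]), 'qvel': array([-0.00048832, -0.00020583, -0.00021038,  0.00142547,  0.00017801,
       -0.00088366]), 'joint_efforts': array([-7.35075378e-05, -4.31246281e+01, -2.44226897e+01,  7.17032701e-02,
        5.58798818e-02, -1.08195322e-04]), 'tool_pos': array([ 0.12824119, -0.50868788,  0.22604301]), 'tool_rot': array([-3.14008642e+00, -2.35119518e-04,  2.46805098e-01]), 'contact_force': array([-0.11995613,  0.54636907,  0.11312983]), 'torque': array([-0.02715131, -0.016595  , -0.0295451 ]), 'grip_force': 0.0, 'opening': 0.09186810712431498}
scene {'camera_matrix': array([[415.43161917,   0.        , 284.33879798],
       [  0.        , 415.43161917, 207.19159499],
       [  0.        ,   0.        ,   1.        ]]), 'dist_coeffs': array([0.02161836, 0.        , 0.        , 0.        , 0.        ]), 'world_from_camera': array([[ 0.18476624, -0.81343493,  0.55152974,  1.24426274],
       [ 0.98275883,  0.14902959, -0.1094316 , -0.13341342],
      
[... 1737 characters left out ...]
[0.774, -0.221, 0.081], 0.84)]
top stop_grip [([0.497, 0.23, 0.011], 0.31)]
top pad_face [([0.462, 0.281, 0.043], 0.55)]
top cover_c [([0.653, 0.217, 0.01], 0.69), ([0.497, -0.533, 0.037], 0.31)]
top trough [([0.495, 0.232, 0.011], 0.66), ([0.531, -0.183, 0.009], 0.42)]
top end_block [([0.393, 0.394, 0.04], 0.73)]
top board [([0.53, -0.182, 0.008], 0.94)]
top bottle [([0.61, 0.466, 0.126], 0.98), ([0.652, 0.214, 0.007], 0.66), ([0.594, -0.142, 0.046], 0.53), ([0.765, -0.027, 0.047], 0.53)]
top cup [([0.497, -0.534, 0.035], 0.58)]
top stop [([0.475, 0.25, 0.035], 0.53)]
top scale_pan [([0.613, 0.467, 0.126], 0.62), ([0.495, -0.128, 0.046], 0.42)]
top stand_top [([0.756, -0.237, 0.043], 0.97)]
```

View pics/top0.png

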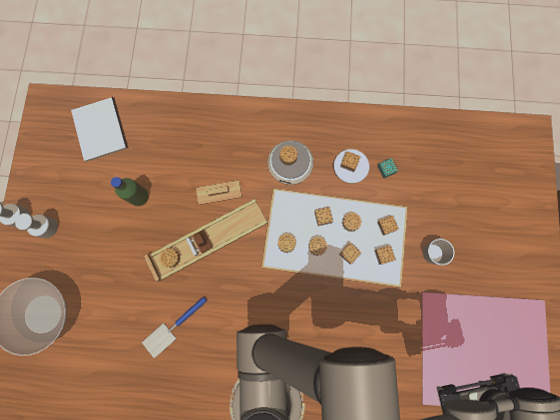

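View pics/scene0.png

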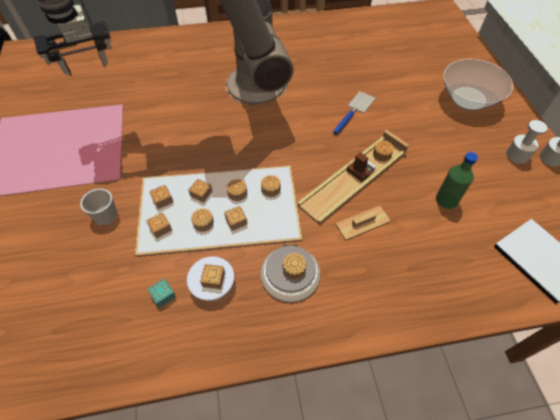

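The top view shows the scale at about (290,160) carrying a round cake, so round is ordered. The board holds rounds near (351,221), (287,242) and (318,245) plus four squares. One cake, apparently round, sits in the trough near (171,258), and the cover is at (219,191). Next I'll measure the trough and cakes.

```bash
cat > h.py <<'E'
import numpy as np, cv2
from cell import *
def ray(cal,uv):
    K=np.array(cal['camera_matrix']);D=np.array(cal['dist_coeffs']);T=np.array(cal['world_from_camera'])
    p=cv2.undistortPoints(np.array(uv,float).reshape(-1,1,2),K,D).reshape(-1,2)
    d=np.c_[p[:,0],-p[:,1],-np.ones(len(p))]@T[:3,:3].T
    return T[:3,3],d
def toworld(cal,uv,z):
    o,d=ray(cal,uv); return o+d*((z-o[2])/d[:,2:3])
def topix(cal,P):
    K=np.array(cal['camera_matrix']);D=np.array(cal['dist_coeffs']);T=np.array(cal['world_from_camera'])
    q=(np.array(P,float).reshape(-1,3)-T[:3,3])@T[:3,:3]; q=q*[1,-1,-1]
    return cv2.projectPoints(q,np.zeros(3),np.zeros(3),K,D)[0].reshape(-1,2)
def crop(im,x0,x1,y0,y1,s,f):
    cv2.imwrite(f,cv2.resize(im[y0:y1,x0:x1,::-1],None,fx=s,fy=s,interpolation=cv2.INTER_CUBIC))
E
python3 - <<'E'
import cv2
im=cv2.imread('pics/top0.png')[:,:,::-1]
from h import crop
crop(im,135,275,185,285,5,'pics/ctrough.png')
crop(im,255,415,180,290,5,'pics/cboard.png')
E
```

```text
(no output)
```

View pics/ctrough.png

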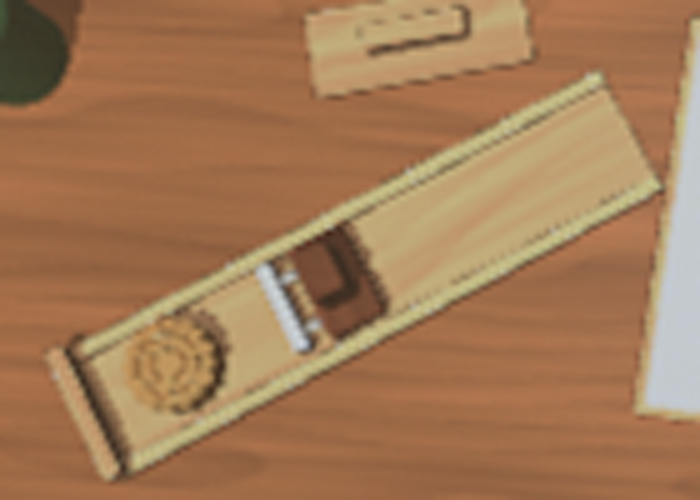

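View pics/cboard.png

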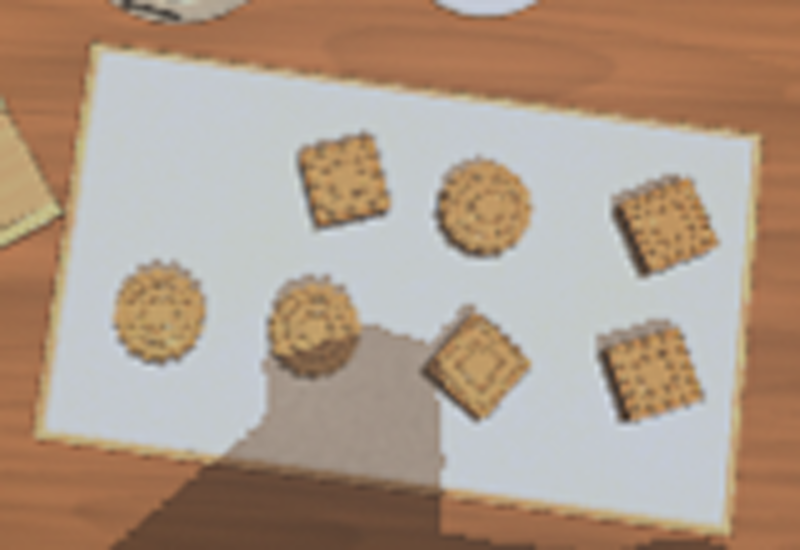

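The crops show the trough's +x corners at crop (598,75) and (660,187), and its cake is round. On the board the rounds are at crop (160,310), (314,323) and (484,207), plus four squares.

Run:
```python
from h import *
np.set_printoptions(precision=4,suppress=True)
c=get_calibration('top')
def T(p): return (np.array(p,float)+.5)/5-.5+[135,185]
def B(p): return (np.array(p,float)+.5)/5-.5+[255,180]
w=toworld(c,T([(598,75),(660,187),(85,345),(135,475)]),.018); print(w)
for a,b in((2,0),(3,1)):
    d=w[b]-w[a]; print('yaw',np.arctan2(d[1],d[0]))
print('end block top corners',toworld(c,T([(50,352),(110,478),(73,342),(130,468)]),.042))
print('pad top',toworld(c,T([(262,265),(300,350)]),.04))
print('cover corners z8',toworld(c,T([(305,15),(525,0),(316,97),(533,58)]),.008))
print('coverbar top',toworld(c,T([(360,32),(465,8),(412,20)]),.034))
print('troughcake',toworld(c,T([(165,362),(167,364)]),.046))
print('rounds',toworld(c,B([(160,310),(314,323),(484,207)]),.046))
print('board',toworld(c,B([(93,45),(760,137),(728,532),(40,437)]),.010))
cs=get_calibration('scene')
print(observe()['time'])
```

```text
[[0.6382 0.0884 0.018 ]
 [0.5649 0.0411 0.018 ]
 [0.4356 0.4092 0.018 ]
 [0.3545 0.3659 0.018 ]]
yaw -1.0073405812687322
yaw -0.9960118116480955
end block top corners [[0.4281 0.4233 0.042 ]
 [0.3516 0.3744 0.042 ]
 [0.4355 0.4093 0.042 ]
 [0.3586 0.3625 0.042 ]]
pad top [[0.4932 0.294  0.04  ]
 [0.4402 0.2633 0.04  ]]
cover corners z8 [[0.669  0.2922 0.008 ]
 [0.6894 0.1433 0.008 ]
 [0.6126 0.2784 0.008 ]
 [0.6492 0.1343 0.008 ]]
coverbar top [[0.6536 0.2481 0.034 ]
 [0.6747 0.1796 0.034 ]
 [0.6641 0.2142 0.034 ]]
troughcake [[0.4265 0.3475 0.046 ]
 [0.4253 0.346  0.046 ]]
rounds [[ 0.5009 -0.0294  0.046 ]
 [ 0.4991 -0.129   0.046 ]
 [ 0.5819 -0.236   0.046 ]]
board [[ 0.6824  0.0276  0.01  ]
 [ 0.6484 -0.4268  0.01  ]
 [ 0.3849 -0.4069  0.01  ]
 [ 0.4167  0.0435  0.01  ]]
1.6
```

step_arm:
  commands:
    - {"translation": [0,0,-20],"roll": -0.108}
    - {"translation": [0,0,-20],"roll": -0.108}
    - {"translation": [0,0,-20],"roll": -0.108}
    - {"translation": [36.5,-7.2,0],"roll": 0}
    - {"translation": [36.5,-7.2,0],"roll": 0}
    - {"translation": [36.5,-7.2,0],"roll": 0}
    - {"translation": [36.5,-7.2,0],"roll": 0}
    - {"translation": [36.5,-7.2,0],"roll": 0}
    - {"translation": [36.5,-7.2,0],"roll": 0}
    - {"translation": [36.5,-7.2,0],"roll": 0}
    - {"translation": [36.5,-7.2,0],"roll": 0}
    - {"translation": [36.5,-7.2,0],"roll": 0}
    - {"translation": [36.5,-7.2,0],"roll": 0}
    - {"translation": [36.5,-7.2,0],"roll": 0}
    - {"translation": [36.5,-7.2,0],"roll": 0}
  fingers: 0.7
  grip_force: 30

```text
time: 2.85
tool_pos: [0.4513, -0.1982, 0.2869]
tool_rot: [3.141, -0.0, 0.571]
contact_force: [-0.7, -0.5, 0.4]
opening: 0.0642
grip_force: 0.0
```

step_arm:
  commands:
    - {"translation": [21,-29.5,0],"roll": 0}
    - {"translation": [21,-29.5,0],"roll": 0}
    - {"translation": [21,-29.5,0],"roll": 0}
    - {"translation": [21,-29.5,0],"roll": 0}
    - {"translation": [21,-29.5,0],"roll": 0}
    - {"translation": [21,-29.5,0],"roll": 0}
    - {"translation": [21,-29.5,0],"roll": 0}
    - {"translation": [21,-29.5,0],"roll": 0}
    - {"translation": [21,-29.5,0],"roll": 0}
    - {"translation": [21,-29.5,0],"roll": 0}
    - {"translation": [0,0,0],"roll": 0}
    - {"translation": [0,0,0],"roll": 0}
    - {"translation": [0,0,0],"roll": 0}

```text
time: 3.93
tool_pos: [0.4674, 0.1617, 0.2866]
tool_rot: [3.141, 0.001, 0.572]
contact_force: [-0.2, -0.8, 0.8]
opening: 0.0643
grip_force: 0.0
```

```bash
cat >> h.py <<'E'
def go(x,y,z,yaw=None):
    """print tool-frame shift (mm) and turn to reach a world target with tool down"""
    s=observe(); p=s['tool_pos']; R=s['tool_rot']; cy=R[2]
    ty=cy if yaw is None else yaw
    d=np.array([x,y,z])-p
    dy=(cy-ty+np.pi)%(2*np.pi)-np.pi
    t=np.array([d[0]*np.cos(ty)+d[1]*np.sin(ty),d[0]*np.sin(ty)-d[1]*np.cos(ty),-d[2]])*1e3
    print('t',round(s['time'],2),'pos',p.round(4),'rpy',np.round(R,3),'roll',round(dy,3),'then tool shift',t.round(1),'rows',round(np.linalg.norm(t)/38,1))
E
python3 - <<'E'
from h import *
np.set_printoptions(precision=4,suppress=True)
s=observe();print(s['tool_pos'],s['tool_rot'],s['time'],s['contact_force'],s['qpos'])
im=read_camera('wrist');cv2.imwrite('pics/w1.png',im[:,:,::-1])
c=get_calibration('wrist');print(c)
E
```

```text
[0.4674 0.1617 0.2866] [3.1412 0.0006 0.5715] 3.9333 [-0.1819 -0.7506  0.7895] [ 0.1783  0.2441  1.4951 -0.0006  1.4028  1.1777]
{'camera_matrix': array([[335.381 ,   0.    , 281.1412],
       [  0.    , 335.381 , 215.0873],
       [  0.    ,   0.    ,   1.    ]]), 'dist_coeffs': array([-0.0552,  0.    ,  0.    ,  0.    ,  0.    ]), 'world_from_camera': array([[ 0.5404,  0.8135,  0.2149,  0.5266],
       [-0.8414,  0.5222,  0.1391,  0.1966],
       [ 0.0009, -0.2559,  0.9667,  0.4442],
       [ 0.    ,  0.    ,  0.    ,  1.    ]])}
```

View pics/w1.png

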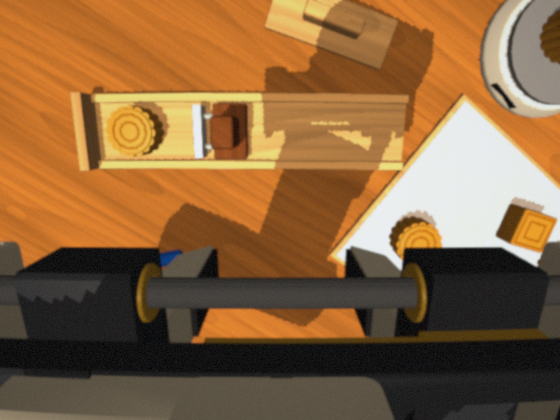

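Wrist view: trough's +x corners at (408,95) and (402,170), end block at columns 72–95, cake at (131,130), and the stop's grip at about (227,132) with its pad at x about 197.

Run:
```python
from h import *
np.set_printoptions(precision=4,suppress=True)
c=get_calibration('wrist')
w=toworld(c,[(408.5,95),(402.5,170.5),(106,93.5),(98,169)],.018);print('rails',w)
for a,b in((2,0),(3,1)):
    d=w[b]-w[a]; print('yaw',np.arctan2(d[1],d[0]))
yaw=-1.0
e=(w[0]+w[1])/2
print('blk outer',toworld(c,[(72,93),(81,170)],.042),'blk inner top',toworld(c,[(86,93),(95,169)],.042))
print('blk outer bottom z0?',toworld(c,[(81,170)],.0))
ct=e[:2]-0.2*np.array([np.cos(yaw),np.sin(yaw)]);print('centre',ct)
ck=toworld(c,[(131,130)],.046)[0];print('cake',ck)
pad=toworld(c,[(193,104),(193,158)],.040);print('pad',pad)
g=toworld(c,[(211,131),(238,131)],.09);print('grip top',g)
def tr(p,o=np.array([.4957,.2318])):
    d=np.array(p)[:2]-o; return d@[np.cos(yaw),np.sin(yaw)],d@[-np.sin(yaw),np.cos(yaw)]
for n,p in (('e',e),('cake',ck),('pad',pad.mean(0)),('grip',g.mean(0)),*[('rail',x) for x in w]): print(n,np.round(tr(p),4))
cv=toworld(c,[(265,27),(385,68),(398,33)],.008);print('cover',cv)
bar=toworld(c,[(304,10),(364,28),(333,17)],.034);print('bar',bar)
# project corners of fitted model onto top as check
```

```text
rails [[0.6431 0.0865 0.018 ]
 [0.5655 0.0364 0.018 ]
 [0.4456 0.3991 0.018 ]
 [0.3559 0.3674 0.018 ]]
yaw -1.0074407415677362
yaw -1.006333323447587
blk outer [[0.4294 0.4229 0.042 ]
 [0.353  0.3755 0.042 ]] blk inner top [[0.4382 0.4084 0.042 ]
 [0.3635 0.361  0.042 ]]
blk outer bottom z0? [[0.3348 0.3942 0.    ]]
centre [0.4962 0.2297]
cake [0.4299 0.3423 0.046 ]
pad [[0.4935 0.2961 0.04  ]
 [0.4392 0.2656 0.04  ]]
grip top [[0.4842 0.2549 0.09  ]
 [0.4992 0.2313 0.09  ]]
e [ 0.202  -0.0007]
cake [-0.1285  0.0043]
pad [-0.0571  0.0018]
grip [-0.0117  0.0027]
rail [0.2019 0.0455]
rail [ 0.2021 -0.0468]
rail [-0.1679  0.0482]
rail [-0.1896 -0.0443]
cover [[0.6141 0.2752 0.008 ]
 [0.655  0.1275 0.008 ]
 [0.696  0.138  0.008 ]]
bar [[0.6472 0.2435 0.034 ]
 [0.6687 0.1768 0.034 ]
 [0.6589 0.2124 0.034 ]]
```

```bash
cat >> h.py <<'E'
C=np.array([.4975,.230]);YT=-1.006
UX=np.array([np.cos(YT),np.sin(YT)]);UY=np.array([-np.sin(YT),np.cos(YT)])
def tw(x,y=0): return C+x*UX+y*UY
def tr(p): d=np.array(p)[:2]-C; return np.round([d@UX,d@UY],4)
E
python3 -c "
from h import *
p=tw(-.015,.001);print(p);go(*p,.16,.565);go(*p,.045,.565)"
```

```text
[0.49031604 0.24320571]
t 3.98 pos [0.4675 0.1611 0.2866] rpy [3.141 0.    0.57 ] roll 0.005 then tool shift [ 63.2 -57.1 126.6] rows 4.0
t 3.98 pos [0.4675 0.1611 0.2866] rpy [3.141 0.    0.57 ] roll 0.005 then tool shift [ 63.2 -57.1 241.6] rows 6.7
```

step_arm:
  commands:
    - {"translation": [15.8,-14.3,20],"roll": 0.005}
    - {"translation": [15.8,-14.3,20],"roll": 0}
    - {"translation": [15.8,-14.3,20],"roll": 0}
    - {"translation": [15.8,-14.3,20],"roll": 0}
    - {"translation": [0,0,30],"roll": 0}
    - {"translation": [0,0,30],"roll": 0}
    - {"translation": [0,0,0],"roll": 0}
    - {"translation": [0,0,0],"roll": 0}

```text
time: 4.65
tool_pos: [0.4898, 0.2427, 0.1461]
tool_rot: [-3.141, 0.003, 0.564]
contact_force: [-0.3, -0.1, 0.4]
opening: 0.064
grip_force: 0.0
```

Run:
```python
from h import *
c=get_calibration('wrist');im=read_camera('wrist');cv2.imwrite('pics/w2.png',im[:,:,::-1])
p=tw(-.015,.001)
go(*p,.045,.565)
for x in(-.015,):
  for a,b in((-.012,-.017),(-.012,.017),(.012,.017),(.012,-.017)):
    print(topix(c,[*tw(x+a,.001+b),.09]).round(0))
```

```text
t 4.7 pos [0.4909 0.2432 0.1478] rpy [ 3.141e+00 -1.000e-03  5.640e-01] roll -0.001 then tool shift [ -0.5  -0.4 102.8] rows 2.7
[[260. 255.]]
[[259. 207.]]
[[296. 207.]]
[[295. 255.]]
```

View pics/w2.png

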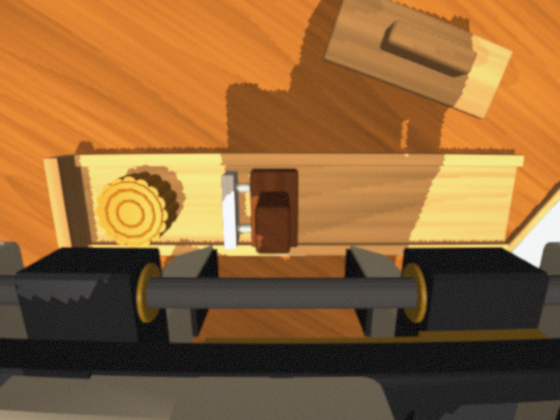

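The grip's top is seen at columns 256–290, about 4 px left of the prediction, so I'll shift 3 mm towards the end block and descend.

step_arm:
  commands:
    - {"translation": [0,-3,25],"roll": 0}
    - {"translation": [0,0,25],"roll": 0}
    - {"translation": [0,0,26],"roll": 0}
    - {"translation": [0,0,26],"roll": 0}
    - {"translation": [0,0,0],"roll": 0}
    - {"translation": [0,0,0],"roll": 0}

```text
time: 5.2
tool_pos: [0.4894, 0.2463, 0.046]
tool_rot: [3.141, -0.001, 0.565]
contact_force: [-0.7, 0.8, 0.2]
opening: 0.0643
grip_force: 0.0
```

step_arm:
  commands:
    - {"translation": [0,0,0],"roll": 0}
    - {"translation": [0,0,0],"roll": 0}
    - {"translation": [0,0,0],"roll": 0}
    - {"translation": [0,0,0],"roll": 0}
    - {"translation": [0,0,0],"roll": 0}
    - {"translation": [0,0,0],"roll": 0}
    - {"translation": [0,0,0],"roll": 0}
  fingers: 0.0
  grip_force: 25

```text
time: 5.78
tool_pos: [0.488, 0.2477, 0.045]
tool_rot: [-3.14, -0.0, 0.565]
contact_force: [-2.1, 3.6, 2.8]
opening: 0.0238
grip_force: 25.0
```

step_arm:
  commands:
    - {"translation": [0,8,0],"roll": 0}
    - {"translation": [0,14,0],"roll": 0}
    - {"translation": [0,14,0],"roll": 0}
    - {"translation": [0,14,0],"roll": 0}
    - {"translation": [0,14,0],"roll": 0}
    - {"translation": [0,14,0],"roll": 0}
    - {"translation": [0,14,0],"roll": 0}
    - {"translation": [0,14,0],"roll": 0}
    - {"translation": [0,14,0],"roll": 0}
    - {"translation": [0,14,0],"roll": 0}
    - {"translation": [0,10,0],"roll": 0}
    - {"translation": [0,6,0],"roll": 0}
    - {"translation": [0,0,0],"roll": 0}
    - {"translation": [0,0,0],"roll": 0}

```text
time: 6.95
tool_pos: [0.5685, 0.1207, 0.045]
tool_rot: [-3.141, 0.0, 0.566]
contact_force: [-3.9, 3.0, 3.6]
opening: 0.0238
grip_force: 25.0
```

step_arm:
  commands:
    - {"translation": [0,0,0],"roll": 0}
    - {"translation": [0,0,0],"roll": 0}
    - {"translation": [0,0,0],"roll": 0}
    - {"translation": [0,0,0],"roll": 0}
    - {"translation": [0,0,-30],"roll": 0}
    - {"translation": [0,0,-40],"roll": 0}
    - {"translation": [0,0,-40],"roll": 0}
    - {"translation": [0,0,-40],"roll": -0.121}
    - {"translation": [0,0,-40],"roll": -0.121}
    - {"translation": [0,0,0],"roll": -0.121}
    - {"translation": [0,0,0],"roll": -0.121}
    - {"translation": [0,0,0],"roll": -0.121}
    - {"translation": [0,0,0],"roll": -0.121}
    - {"translation": [0,0,0],"roll": -0.121}
    - {"translation": [0,0,0],"roll": -0.121}
    - {"translation": [0,0,0],"roll": -0.121}
    - {"translation": [0,0,0],"roll": -0.121}
    - {"translation": [0,0,0],"roll": -0.121}
    - {"translation": [0,0,0],"roll": -0.121}
    - {"translation": [0,0,0],"roll": -0.118}
  fingers: 0.87

```text
time: 8.62
tool_pos: [0.5688, 0.1199, 0.2345]
tool_rot: [-3.141, 0.0, 2.142]
contact_force: [0.0, 0.0, -0.1]
opening: 0.0798
grip_force: 0.0
```

```bash
cat >> h.py <<'E'
B0=np.array([(.6824,.0276),(.6484,-.4268),(.3849,-.4069),(.4167,.0435)])
def blobs(cam='top',f=None,amin=60):
    """golden-brown blobs over the work area -> world xy at cake-top height"""
    c=get_calibration(cam);im=read_camera(cam)
    if f: cv2.imwrite(f,im[:,:,::-1])
    h=cv2.cvtColor(im,cv2.COLOR_RGB2HSV)
    roi=np.zeros(im.shape[:2],np.uint8)
    P=B0.mean(0)+(B0-B0.mean(0))*.96
    cv2.fillPoly(roi,[topix(c,np.c_[P,np.full(4,.03)]).astype(np.int32)],255)
    m=cv2.inRange(h,(5,70,60),(30,255,255))&roi
    m=cv2.morphologyEx(m,cv2.MORPH_CLOSE,np.ones((5,5)))
    n,l,st,ce=cv2.connectedComponentsWithStats(m)
    for i in range(1,n):
        if st[i,4]>amin:
            cnt=cv2.findContours((l==i).astype(np.uint8),cv2.RETR_EXTERNAL,cv2.CHAIN_APPROX_NONE)[0][0]
            r=cv2.minAreaRect(cnt); print('px',ce[i].round(1),'area',st[i,4],'rect',np.round(r[1],1),'fill',round(st[i,4]/max(r[1][0]*r[1][1],1),2),'xy@.032',toworld(c,[ce[i]],.032)[0,:2].round(4))
E
python3 - <<'E'
from h import *
blobs('top')
go(.5009,-.0294,.16,2.136)
E
```

```text
px [323.4 215.6] area 235 rect [15.5 15. ] fill 1.01 xy@.032 [ 0.5962 -0.1454]
px [351.4 221.1] area 263 rect [18. 17.] fill 0.86 xy@.032 [ 0.584  -0.2384]
px [387.6 224.6] area 251 rect [15.4 16.5] fill 0.99 xy@.032 [ 0.5802 -0.3578]
px [286.5 242.5] area 258 rect [17. 17.] fill 0.89 xy@.032 [ 0.4997 -0.0292]
px [317.4 245.4] area 257 rect [17. 17.] fill 0.89 xy@.032 [ 0.4967 -0.1302]
px [350.  252.7] area 248 rect [15.7 15.8] fill 1.0 xy@.032 [ 0.48   -0.2369]
px [384.8 254.3] area 250 rect [15.5 16.4] fill 0.98 xy@.032 [ 0.482 -0.35 ]
t 8.67 pos [0.5688 0.1199 0.2345] rpy [-3.141  0.     2.149] roll 0.013 then tool shift [ -89.7 -137.3   74.5] rows 4.7
```

step_arm:
  commands:
    - {"translation": [-15,-22.9,10],"roll": 0.013}
    - {"translation": [-15,-22.9,10],"roll": 0}
    - {"translation": [-15,-22.9,10],"roll": 0}
    - {"translation": [-15,-22.9,12],"roll": 0}
    - {"translation": [-15,-22.9,16],"roll": 0}
    - {"translation": [-15,-22.9,16],"roll": 0}
    - {"translation": [0,0,0],"roll": 0}
    - {"translation": [0,0,0],"roll": 0}
    - {"translation": [0,0,0],"roll": 0}

```text
time: 9.42
tool_pos: [0.5001, -0.0287, 0.1612]
tool_rot: [3.141, 0.001, 2.121]
contact_force: [-0.8, 0.5, 0.9]
opening: 0.0798
grip_force: 0.0
```

Run:
```python
from h import *
blobs('wrist',amin=1500)
print([(np.round(d['at'],4),d['confidence']) for d in search_frame('wrist','round1_c')])
go(.5,-.0292,.022,2.136)
```

```text
px [280.2 206.1] area 4101 rect [74.7 70. ] fill 0.78 xy@.032 [ 0.5007 -0.0301]
px [308.3 333.6] area 1512 rect [ 26. 149.] fill 0.39 xy@.032 [ 0.5916 -0.1254]
px [188.  398.3] area 11933 rect [ 43. 316.] fill 0.88 xy@.032 [ 0.5267 -0.2598]
[]
t 9.52 pos [ 0.5003 -0.0281  0.1614] rpy [3.140e+00 1.000e-03 2.123e+00] roll -0.013 then tool shift [ -0.7  -0.9 139.4] rows 3.7
```

step_arm:
  commands:
    - {"translation": [0,-1,30],"roll": -0.013}
    - {"translation": [0,0,36],"roll": 0}
    - {"translation": [0,0,36],"roll": 0}
    - {"translation": [0,0,35],"roll": 0}
    - {"translation": [0,0,0],"roll": 0}
    - {"translation": [0,0,0],"roll": 0}

```text
time: 10.02
tool_pos: [0.4982, -0.0284, 0.0232]
tool_rot: [-3.139, -0.002, 2.137]
contact_force: [0.2, 0.3, 0.6]
opening: 0.0797
grip_force: 0.0
```

step_arm:
  commands:
    - {"translation": [0,0,0],"roll": 0}
    - {"translation": [0,0,0],"roll": 0}
    - {"translation": [0,0,0],"roll": 0}
    - {"translation": [0,0,0],"roll": 0}
    - {"translation": [0,0,0],"roll": 0}
  fingers: 0.0
  grip_force: 15

```text
time: 10.43
tool_pos: [0.4998, -0.0295, 0.0256]
tool_rot: [3.139, 0.003, 2.136]
contact_force: [-1.5, 1.3, 7.7]
opening: 0.0595
grip_force: 15.0
```

Run:
```python
from h import *
print(observe()['opening'],observe()['grip_force'])
p=tw(-.06,.001);print(p);go(*p,.0245,2.136)
```

```text
0.05951006935877876 15.006321519613266
[0.46623007 0.2812171 ]
t 10.43 pos [ 0.4998 -0.0295  0.0256] rpy [3.139e+00 3.000e-03 2.136e+00] roll -0.0 then tool shift [280.3 138.1   1.1] rows 8.2
```

step_arm:
  commands:
    - {"translation": [0,0,-20],"roll": 0}
    - {"translation": [0,0,-30],"roll": 0}
    - {"translation": [0,0,-30],"roll": 0}
    - {"translation": [0,0,-30],"roll": 0}
    - {"translation": [15,8,0],"roll": 0}
    - {"translation": [30,15,0],"roll": 0}
    - {"translation": [30,15,0],"roll": 0}
    - {"translation": [30,15,0],"roll": 0}
    - {"translation": [30,15,0],"roll": 0}
    - {"translation": [30,15,0],"roll": 0}
    - {"translation": [30,15,0],"roll": 0}
    - {"translation": [30,15,0],"roll": 0}
    - {"translation": [30,8,0],"roll": 0}
    - {"translation": [25,7,0],"roll": 0}
    - {"translation": [0,0,0],"roll": 0}
    - {"translation": [0,0,0],"roll": 0}
    - {"translation": [0,0,0],"roll": 0}

```text
time: 11.85
tool_pos: [0.4568, 0.2754, 0.134]
tool_rot: [3.141, 0.001, 2.136]
contact_force: [-0.4, 0.1, -0.3]
opening: 0.0597
grip_force: 15.0
```

Run:
```python
from h import *
s=observe();print(s['opening'],s['contact_force'])
p=tw(-.06,.001);go(*p,.0245,2.136)
c=get_calibration('wrist');im=read_camera('wrist');cv2.imwrite('pics/w3.png',im[:,:,::-1])
```

```text
0.059655631559726245 [-0.35223406  0.09041516 -0.27550733]
t 11.85 pos [0.4568 0.2754 0.134 ] rpy [3.141e+00 1.000e-03 2.136e+00] roll 0.0 then tool shift [-1.000e-01  1.110e+01  1.095e+02] rows 2.9
```

View pics/w3.png

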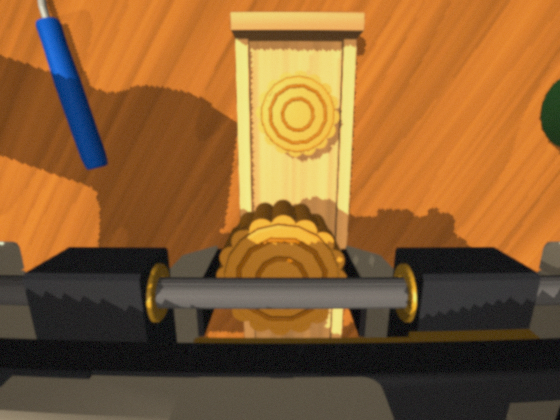

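Run:
```python
from h import *
c=get_calibration('wrist')
for uv in [(236,45),(362,45),(239.5,200),(350.5,180),(250,60),(347,60)]:
    print(uv,tr(toworld(c,[uv],.018)[0]))
print('block inner top',tr(toworld(c,[(298,38)],.042)[0]),'block corners',tr(toworld(c,[(231,14)],.042)[0]),tr(toworld(c,[(363,14)],.042)[0]),'cake',tr(toworld(c,[(299,114)],.046)[0]))
```

```text
(236, 45) [-0.1862 -0.0438]
(362, 45) [-0.1865  0.0513]
(239.5, 200) [-0.0665 -0.0445]
(350.5, 180) [-0.0834  0.0474]
(250, 60) [-0.1755 -0.0335]
(347, 60) [-0.1757  0.0404]
block inner top [-0.1853  0.0018] block corners [-0.2007 -0.0437] [-0.201   0.0458] cake [-0.1346  0.0028]
```

step_arm:
  commands:
    - {"translation": [0,12,0],"roll": 0}
    - {"translation": [0,0,30],"roll": 0}
    - {"translation": [0,0,30],"roll": 0}
    - {"translation": [0,0,25],"roll": 0}
    - {"translation": [0,0,15],"roll": 0}
    - {"translation": [0,0,9],"roll": 0}
    - {"translation": [0,0,0],"roll": 0}
    - {"translation": [0,0,0],"roll": 0}
    - {"translation": [0,0,0],"roll": 0}

```text
time: 12.65
tool_pos: [0.4678, 0.2817, 0.0253]
tool_rot: [3.14, 0.0, 2.135]
contact_force: [0.7, -0.6, -0.8]
opening: 0.0595
grip_force: 15.0
```

step_arm:
  commands:
    - {"translation": [8,0,0],"roll": 0}
    - {"translation": [8,0,0],"roll": 0}
    - {"translation": [8,0,0],"roll": 0}
    - {"translation": [8,0,0],"roll": 0}
    - {"translation": [0,0,0],"roll": 0}
    - {"translation": [0,0,0],"roll": 0}

```text
time: 13.15
tool_pos: [0.4492, 0.3099, 0.0247]
tool_rot: [-3.141, 0.0, 2.137]
contact_force: [-0.0, 0.4, -0.5]
opening: 0.0597
grip_force: 15.0
```

step_arm:
  commands:
    - {"translation": [0,0,0],"roll": 0}
    - {"translation": [0,0,0],"roll": 0}
    - {"translation": [0,0,0],"roll": 0}
    - {"translation": [0,0,0],"roll": 0}
    - {"translation": [0,0,-20],"roll": 0}
    - {"translation": [0,0,-40],"roll": 0}
    - {"translation": [0,0,-40],"roll": 0}
    - {"translation": [0,0,-35],"roll": 0}
    - {"translation": [0,0,0],"roll": 0}
  fingers: 0.87

```text
time: 13.9
tool_pos: [0.4532, 0.3108, 0.1671]
tool_rot: [3.129, 0.001, 2.136]
contact_force: [1.4, 0.7, 0.0]
opening: 0.0799
grip_force: 0.0
```

Run:
```python
from h import *
blobs('top')
c=get_calibration('wrist');im=read_camera('wrist');cv2.imwrite('pics/w4.png',im[:,:,::-1])
go(.497,-.1302,.16,2.136)
```

```text
px [323.4 215.6] area 236 rect [15.5 15. ] fill 1.01 xy@.032 [ 0.5963 -0.1453]
px [351.4 221.1] area 263 rect [18. 17.] fill 0.86 xy@.032 [ 0.584  -0.2384]
px [387.6 224.6] area 251 rect [15.4 16.5] fill 0.99 xy@.032 [ 0.5802 -0.3578]
px [317.4 245.4] area 257 rect [17. 17.] fill 0.89 xy@.032 [ 0.4967 -0.1302]
px [350.  252.7] area 248 rect [15.7 15.8] fill 1.0 xy@.032 [ 0.48   -0.2369]
px [384.8 254.4] area 250 rect [15.5 16.4] fill 0.98 xy@.032 [ 0.4819 -0.3501]
t 14.0 pos [0.4505 0.3093 0.1612] rpy [3.138 0.    2.136] roll -0.0 then tool shift [-396.1 -196.1    1.2] rows 11.6
```

step_arm:
  commands:
    - {"translation": [-33,-16.3,0],"roll": 0}
    - {"translation": [-33,-16.3,0],"roll": 0}
    - {"translation": [-33,-16.3,0],"roll": 0}
    - {"translation": [-33,-16.3,0],"roll": 0}
    - {"translation": [-33,-16.3,0],"roll": 0}
    - {"translation": [-33,-16.3,0],"roll": 0}
    - {"translation": [-33,-16.3,0],"roll": 0}
    - {"translation": [-33,-16.3,0],"roll": 0}
    - {"translation": [-33,-16.3,0],"roll": 0}
    - {"translation": [-33,-16.3,0],"roll": 0}
    - {"translation": [-33,-16.3,0],"roll": 0}
    - {"translation": [-33,-16.3,0],"roll": 0}
    - {"translation": [0,0,0],"roll": 0}
    - {"translation": [0,0,0],"roll": 0}
    - {"translation": [0,0,0],"roll": 0}

```text
time: 15.25
tool_pos: [0.4956, -0.1295, 0.1583]
tool_rot: [-3.14, -0.003, 2.135]
contact_force: [0.5, 0.1, 0.3]
opening: 0.08
grip_force: 0.0
```

Run:
```python
from h import *
blobs('wrist',amin=1500)
go(.497,-.1302,.024,2.136)
```

```text
px [282.1 209.2] area 4153 rect [71.7 74.9] fill 0.77 xy@.032 [ 0.4981 -0.1316]
px [370.3 261.5] area 1704 rect [39.5 99. ] fill 0.44 xy@.032 [ 0.5924 -0.1299]
px [302.4 328.2] area 1795 rect [ 33. 147.] fill 0.37 xy@.032 [ 0.5782 -0.221 ]
px [222.7 396.7] area 8774 rect [259.   42.6] fill 0.79 xy@.032 [ 0.5536 -0.3345]
t 15.3 pos [ 0.4958 -0.1289  0.1586] rpy [-3.140e+00 -2.000e-03  2.136e+00] roll 0.0 then tool shift [ -1.7   0.3 134.6] rows 3.5
```

step_arm:
  commands:
    - {"translation": [-2,0.5,30],"roll": 0}
    - {"translation": [0,0,36],"roll": 0}
    - {"translation": [0,0,36],"roll": 0}
    - {"translation": [0,0,33],"roll": 0}
    - {"translation": [0,0,0],"roll": 0}
    - {"translation": [0,0,0],"roll": 0}

```text
time: 15.8
tool_pos: [0.497, -0.1297, 0.0238]
tool_rot: [-3.139, -0.004, 2.138]
contact_force: [1.1, -0.3, 0.1]
opening: 0.0799
grip_force: 0.0
```

step_arm:
  commands:
    - {"translation": [0,0,0],"roll": 0}
    - {"translation": [0,0,0],"roll": 0}
    - {"translation": [0,0,0],"roll": 0}
    - {"translation": [0,0,0],"roll": 0}
    - {"translation": [0,0,0],"roll": 0}
    - {"translation": [0,0,-20],"roll": 0}
    - {"translation": [0,0,-30],"roll": 0}
    - {"translation": [0,0,-30],"roll": 0}
    - {"translation": [0,0,-30],"roll": 0}
    - {"translation": [0,0,0],"roll": 0}
  fingers: 0.0

```text
time: 16.63
tool_pos: [0.5011, -0.1327, 0.141]
tool_rot: [3.135, 0.009, 2.136]
contact_force: [1.7, -0.2, 0.3]
opening: 0.0598
grip_force: 15.0
```

Run:
```python
from h import *
s=observe();print(s['opening'],s['grip_force'])
p=tw(-.022,.002);go(*p,.0245,2.136)
```

```text
0.059845422941342645 14.9996817111969
t 16.63 pos [ 0.5011 -0.1327  0.141 ] rpy [3.135 0.009 2.136] roll -0.0 then tool shift [330.2 193.2 116.5] rows 10.5
```

step_arm:
  commands:
    - {"translation": [15,9,0],"roll": 0}
    - {"translation": [30,18.5,0],"roll": 0}
    - {"translation": [30,18.5,0],"roll": 0}
    - {"translation": [30,18.5,0],"roll": 0}
    - {"translation": [30,18.5,0],"roll": 0}
    - {"translation": [30,18.5,0],"roll": 0}
    - {"translation": [30,18.5,0],"roll": 0}
    - {"translation": [30,18.5,0],"roll": 0}
    - {"translation": [30,18.5,0],"roll": 0}
    - {"translation": [30,18.5,0],"roll": 0}
    - {"translation": [30,18.5,0],"roll": 0}
    - {"translation": [6,6,0],"roll": 0}
    - {"translation": [0,0,0],"roll": 0}
    - {"translation": [0,0,0],"roll": 0}
    - {"translation": [0,0,0],"roll": 0}
    - {"translation": [0,0,0],"roll": 0}
    - {"translation": [0,0,0],"roll": 0}

```text
time: 18.05
tool_pos: [0.4953, 0.2454, 0.1348]
tool_rot: [-3.141, 0.0, 2.134]
contact_force: [-0.3, -1.4, -1.6]
opening: 0.0593
grip_force: 15.0
```

Run:
```python
from h import *
p=tw(-.022,.002);go(*p,.0245,2.136)
```

```text
t 18.05 pos [0.4953 0.2454 0.1348] rpy [-3.141  0.     2.134] roll -0.002 then tool shift [  7.8  -4.4 110.3] rows 2.9
```

step_arm:
  commands:
    - {"translation": [7.8,-4.4,10],"roll": 0}
    - {"translation": [0,0,30],"roll": 0}
    - {"translation": [0,0,30],"roll": 0}
    - {"translation": [0,0,20],"roll": 0}
    - {"translation": [0,0,12],"roll": 0}
    - {"translation": [0,0,8],"roll": 0}
    - {"translation": [0,0,0],"roll": 0}
    - {"translation": [0,0,0],"roll": 0}
    - {"translation": [0,0,0],"roll": 0}

```text
time: 18.8
tool_pos: [0.4878, 0.2507, 0.0252]
tool_rot: [3.141, 0.0, 2.135]
contact_force: [-0.4, 0.4, -1.4]
opening: 0.0595
grip_force: 15.0
```

step_arm:
  commands:
    - {"translation": [0,0,0],"roll": 0}
    - {"translation": [0,0,0],"roll": 0}
    - {"translation": [0,0,0],"roll": 0}
    - {"translation": [0,0,0],"roll": 0}
    - {"translation": [0,0,-20],"roll": 0}
    - {"translation": [0,0,-40],"roll": 0}
    - {"translation": [0,0,-40],"roll": 0}
    - {"translation": [0,0,-35],"roll": 0}
    - {"translation": [0,0,0],"roll": 0}
    - {"translation": [0,0,0],"roll": 0}
    - {"translation": [0,0,0],"roll": 0}
  fingers: 0.87

```text
time: 19.72
tool_pos: [0.4867, 0.2508, 0.1593]
tool_rot: [-3.141, -0.0, 2.136]
contact_force: [-0.0, -0.0, -1.4]
opening: 0.0799
grip_force: 0.0
```

Run:
```python
from h import *
blobs('top')
go(.584,-.2384,.16,2.136)
```

```text
px [320.1 207.9] area 242 rect [21. 17.] fill 0.68 xy@.032 [ 0.6217 -0.1332]
px [351.4 221.1] area 263 rect [18. 17.] fill 0.86 xy@.032 [ 0.584  -0.2384]
px [387.7 224.6] area 250 rect [15.4 16.5] fill 0.98 xy@.032 [ 0.5802 -0.358 ]
px [350.  252.7] area 244 rect [15.6 15.6] fill 1.01 xy@.032 [ 0.48   -0.2371]
px [384.8 254.4] area 251 rect [15.5 16.4] fill 0.99 xy@.032 [ 0.4819 -0.35  ]
t 19.77 pos [0.4864 0.2507 0.1585] rpy [-3.139 -0.     2.136] roll -0.0 then tool shift [-465.3 -179.5   -1.5] rows 13.1
```

step_arm:
  commands:
    - {"translation": [-35.8,-13.8,0],"roll": 0}
    - {"translation": [-35.8,-13.8,0],"roll": 0}
    - {"translation": [-35.8,-13.8,0],"roll": 0}
    - {"translation": [-35.8,-13.8,0],"roll": 0}
    - {"translation": [-35.8,-13.8,0],"roll": 0}
    - {"translation": [-35.8,-13.8,0],"roll": 0}
    - {"translation": [-35.8,-13.8,0],"roll": 0}
    - {"translation": [-35.8,-13.8,0],"roll": 0}
    - {"translation": [-35.8,-13.8,0],"roll": 0}
    - {"translation": [-35.8,-13.8,0],"roll": 0}
    - {"translation": [-35.8,-13.8,0],"roll": 0}
    - {"translation": [-35.8,-13.8,0],"roll": 0}
    - {"translation": [-35.8,-13.8,0],"roll": 0}
    - {"translation": [0,0,0],"roll": 0}
    - {"translation": [0,0,0],"roll": 0}
    - {"translation": [0,0,0],"roll": 0}
    - {"translation": [0,0,0],"roll": 0}

```text
time: 21.18
tool_pos: [0.5844, -0.2367, 0.1587]
tool_rot: [-3.141, -0.002, 2.137]
contact_force: [0.7, 0.9, 0.5]
opening: 0.0799
grip_force: 0.0
```

Run:
```python
from h import *
blobs('wrist',amin=1500,f='pics/w5.png')
go(.584,-.2384,.024,2.136)
```

```text
px [ 66.6 158.5] area 1509 rect [ 25.5 280.9] fill 0.21 xy@.032 [ 0.4064 -0.3006]
px [395.  124.5] area 5901 rect [ 91.4 362.1] fill 0.18 xy@.032 [ 0.6271 -0.1279]
px [175.4 140.8] area 4378 rect [68.9 69.7] fill 0.91 xy@.032 [ 0.4803 -0.2372]
px [279.9 209.3] area 4127 rect [74.  71.3] fill 0.78 xy@.032 [ 0.5856 -0.24  ]
px [136.  245.4] area 3144 rect [104.2  53.8] fill 0.56 xy@.032 [ 0.4933 -0.3387]
px [195.8 323.2] area 2328 rect [35.9 97.8] fill 0.66 xy@.032 [ 0.5777 -0.3795]
t 21.23 pos [ 0.5846 -0.2366  0.1591] rpy [-3.141e+00 -1.000e-03  2.137e+00] roll 0.001 then tool shift [ -1.2  -1.5 135.1] rows 3.6
```

View pics/w5.png

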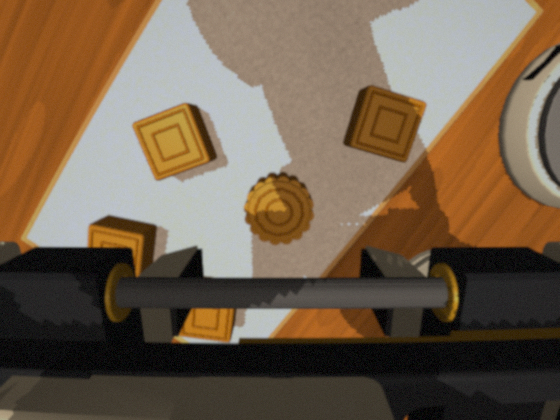

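The knocked square, at pixel (387,122), still lies flat and well inside the board. The round sits at (279,209), directly below the tool, so I'll pick it.

step_arm:
  commands:
    - {"translation": [-1.5,-1,30],"roll": 0}
    - {"translation": [0,0,36],"roll": 0}
    - {"translation": [0,0,36],"roll": 0}
    - {"translation": [0,0,33],"roll": 0}
    - {"translation": [0,0,0],"roll": 0}
    - {"translation": [0,0,0],"roll": 0}

```text
time: 21.73
tool_pos: [0.584, -0.2384, 0.0238]
tool_rot: [-3.14, -0.003, 2.137]
contact_force: [0.6, 0.5, 0.7]
opening: 0.0795
grip_force: 0.0
```

step_arm:
  commands:
    - {"translation": [0,0,0],"roll": 0}
    - {"translation": [0,0,0],"roll": 0}
    - {"translation": [0,0,0],"roll": 0}
    - {"translation": [0,0,0],"roll": 0}
    - {"translation": [0,0,0],"roll": 0}
    - {"translation": [0,0,-20],"roll": 0}
    - {"translation": [0,0,-30],"roll": 0}
    - {"translation": [0,0,-30],"roll": 0}
    - {"translation": [0,0,-30],"roll": 0}
    - {"translation": [0,0,0],"roll": 0}
    - {"translation": [0,0,0],"roll": 0}
    - {"translation": [0,0,0],"roll": 0}
    - {"translation": [0,0,0],"roll": 0}
  fingers: 0.0

```text
time: 22.82
tool_pos: [0.584, -0.2395, 0.1333]
tool_rot: [-3.14, -0.002, 2.136]
contact_force: [-0.6, -0.5, -1.0]
opening: 0.0593
grip_force: 15.0
```

Run:
```python
from h import *
s=observe();print(s['opening'],s['grip_force'])
p=tw(.046,.002);go(*p,.0245,2.136)
```

```text
0.05930400171871174 14.999699592590332
t 22.82 pos [ 0.584  -0.2395  0.1333] rpy [-3.140e+00 -2.000e-03  2.136e+00] roll -0.0 then tool shift [396.8 180.4 108.8] rows 11.8
```

step_arm:
  commands:
    - {"translation": [15,7,0],"roll": 0}
    - {"translation": [31,14,0],"roll": 0}
    - {"translation": [31,14,0],"roll": 0}
    - {"translation": [31,14,0],"roll": 0}
    - {"translation": [31,14,0],"roll": 0}
    - {"translation": [31,14,0],"roll": 0}
    - {"translation": [31,14,0],"roll": 0}
    - {"translation": [31,14,0],"roll": 0}
    - {"translation": [31,14,0],"roll": 0}
    - {"translation": [31,14,0],"roll": 0}
    - {"translation": [31,14,0],"roll": 0}
    - {"translation": [31,14,0],"roll": 0}
    - {"translation": [31,14,0],"roll": 0}
    - {"translation": [10,5,0],"roll": 0}
    - {"translation": [0,0,0],"roll": 0}
    - {"translation": [0,0,0],"roll": 0}
    - {"translation": [0,0,0],"roll": 0}
    - {"translation": [0,0,0],"roll": 0}

```text
time: 24.32
tool_pos: [0.5245, 0.1903, 0.1343]
tool_rot: [-3.141, 0.0, 2.134]
contact_force: [0.2, -0.4, -0.7]
opening: 0.0592
grip_force: 15.0
```

Run:
```python
from h import *
p=tw(.046,.002);go(*p,.0245,2.136)
```

```text
t 24.32 pos [0.5245 0.1903 0.1343] rpy [-3.141  0.     2.134] roll -0.002 then tool shift [  2.    0.5 109.8] rows 2.9
```

step_arm:
  commands:
    - {"translation": [2,0.5,10],"roll": 0}
    - {"translation": [0,0,30],"roll": 0}
    - {"translation": [0,0,30],"roll": 0}
    - {"translation": [0,0,20],"roll": 0}
    - {"translation": [0,0,12],"roll": 0}
    - {"translation": [0,0,7.5],"roll": 0}
    - {"translation": [0,0,0],"roll": 0}
    - {"translation": [0,0,0],"roll": 0}
    - {"translation": [0,0,0],"roll": 0}

```text
time: 25.07
tool_pos: [0.524, 0.1932, 0.0251]
tool_rot: [3.141, 0.0, 2.135]
contact_force: [-0.4, -0.2, -0.4]
opening: 0.0595
grip_force: 15.0
```

step_arm:
  commands:
    - {"translation": [0,0,0],"roll": 0}
    - {"translation": [0,0,0],"roll": 0}
    - {"translation": [0,0,0],"roll": 0}
    - {"translation": [0,0,0],"roll": 0}
    - {"translation": [0,0,-20],"roll": 0}
    - {"translation": [0,0,-40],"roll": 0}
    - {"translation": [0,0,-40],"roll": 0}
    - {"translation": [0,0,-40],"roll": 0}
    - {"translation": [0,0,-40],"roll": 0.121}
    - {"translation": [0,0,0],"roll": 0.121}
    - {"translation": [0,0,0],"roll": 0.121}
    - {"translation": [0,0,0],"roll": 0.121}
    - {"translation": [0,0,0],"roll": 0.121}
    - {"translation": [0,0,0],"roll": 0.121}
    - {"translation": [0,0,0],"roll": 0.121}
    - {"translation": [0,0,0],"roll": 0.121}
    - {"translation": [0,0,0],"roll": 0.121}
    - {"translation": [0,0,0],"roll": 0.121}
    - {"translation": [0,0,0],"roll": 0.121}
    - {"translation": [0,0,0],"roll": 0.121}
  fingers: 0.87

```text
time: 26.73
tool_pos: [0.5236, 0.1937, 0.2052]
tool_rot: [3.141, -0.0, 0.678]
contact_force: [-0.4, 0.0, 0.2]
opening: 0.0801
grip_force: 0.0
```

Run:
```python
from h import *
blobs('top',f='pics/t2.png')
im=cv2.imread('pics/t2.png')[:,:,::-1]
crop(im,135,275,185,285,5,'pics/t2c.png')
p=tw(.132,.001);go(*p,.045,.565)
```

```text
px [320.1 207.9] area 242 rect [21. 17.] fill 0.68 xy@.032 [ 0.6217 -0.1332]
px [387.7 224.6] area 250 rect [15.4 16.5] fill 0.98 xy@.032 [ 0.5802 -0.358 ]
px [350.  252.7] area 245 rect [15.6 15.6] fill 1.01 xy@.032 [ 0.48  -0.237]
px [384.8 254.4] area 250 rect [15.5 16.4] fill 0.98 xy@.032 [ 0.4819 -0.3501]
t 26.78 pos [0.5236 0.1937 0.2053] rpy [ 3.141 -0.     0.671] roll 0.106 then tool shift [ -1.6  87.4 160.3] rows 4.8
```

View pics/t2c.png

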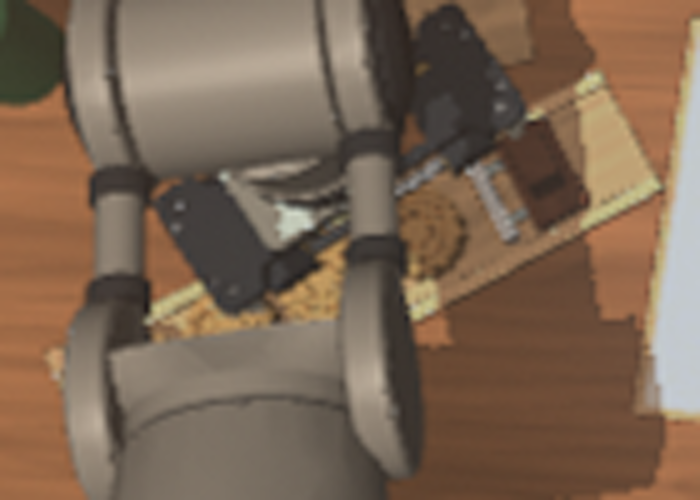

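Run:
```python
from h import *
print(tr([.5685,.1207]));go(.5685,.1207,.045,.566)
```

```text
[0.1303 0.0015]
t 26.78 pos [0.5236 0.1937 0.2053] rpy [ 3.141 -0.     0.671] roll 0.105 then tool shift [ -1.2  85.7 160.3] rows 4.8
```

step_arm:
  commands:
    - {"translation": [0,0,0],"roll": 0.105}
    - {"translation": [0,0,0],"roll": 0}
    - {"translation": [-1,28,0],"roll": 0}
    - {"translation": [0,29,0],"roll": 0}
    - {"translation": [0,29,20],"roll": 0}
    - {"translation": [0,0,30],"roll": 0}
    - {"translation": [0,0,0],"roll": 0}
    - {"translation": [0,0,0],"roll": 0}
    - {"translation": [0,0,0],"roll": 0}
  fingers: 0.55

```text
time: 27.53
tool_pos: [0.57, 0.1218, 0.1564]
tool_rot: [3.141, -0.001, 0.581]
contact_force: [0.6, 0.7, 0.1]
opening: 0.0505
grip_force: 0.0
```

Run:
```python
from h import *
go(.5685,.1207,.045,.565)
```

```text
t 27.53 pos [0.57   0.1218 0.1564] rpy [ 3.141e+00 -1.000e-03  5.810e-01] roll 0.016 then tool shift [-1.900e+00  1.000e-01  1.114e+02] rows 2.9
```

step_arm:
  commands:
    - {"translation": [-2,0,25],"roll": 0.016}
    - {"translation": [0,0,30],"roll": 0}
    - {"translation": [0,0,30],"roll": 0}
    - {"translation": [0,0,26],"roll": 0}
    - {"translation": [0,0,0],"roll": 0}
    - {"translation": [0,0,0],"roll": 0}

```text
time: 28.03
tool_pos: [0.5683, 0.1208, 0.0451]
tool_rot: [-3.142, 0.0, 0.565]
contact_force: [-0.1, 0.6, -0.1]
opening: 0.0503
grip_force: 0.0
```

step_arm:
  commands:
    - {"translation": [0,0,0],"roll": 0}
    - {"translation": [0,0,0],"roll": 0}
    - {"translation": [0,0,0],"roll": 0}
    - {"translation": [0,0,0],"roll": 0}
    - {"translation": [0,0,0],"roll": 0}
    - {"translation": [0,0,0],"roll": 0}
  fingers: 0.0
  grip_force: 40

```text
time: 28.53
tool_pos: [0.5686, 0.1205, 0.0454]
tool_rot: [3.141, -0.002, 0.563]
contact_force: [-2.1, 1.6, 7.2]
opening: 0.0239
grip_force: 40.0
```

step_arm:
  commands:
    - {"translation": [0,-3,0],"roll": 0}
    - {"translation": [0,-3,0],"roll": 0}
    - {"translation": [0,-3,0],"roll": 0}
    - {"translation": [0,-3,0],"roll": 0}
    - {"translation": [0,-3,0],"roll": 0}
    - {"translation": [0,-3,0],"roll": 0}
    - {"translation": [0,-3,0],"roll": 0}
    - {"translation": [0,-3,0],"roll": 0}

```text
time: 29.2
tool_pos: [0.5575, 0.138, 0.0454]
tool_rot: [3.137, -0.002, 0.562]
contact_force: [4.5, -12.4, 4.4]
opening: 0.0235
grip_force: 40.0
```

step_arm:
  commands:
    - {"translation": [0,-1.5,0],"roll": 0}
    - {"translation": [0,-1.5,0],"roll": 0}
    - {"translation": [0,-1.5,0],"roll": 0}
    - {"translation": [0,-1.5,0],"roll": 0}

```text
time: 29.53
tool_pos: [0.5544, 0.143, 0.0454]
tool_rot: [3.137, -0.002, 0.562]
contact_force: [4.7, -12.9, 3.8]
opening: 0.0239
grip_force: 40.0
```

step_arm:
  commands:
    - {"translation": [0,-1.5,0],"roll": 0}
    - {"translation": [0,-1.5,0],"roll": 0}
    - {"translation": [0,-1.5,0],"roll": 0}
    - {"translation": [0,-1.5,0],"roll": 0}

```text
time: 29.87
tool_pos: [0.5512, 0.148, 0.0454]
tool_rot: [3.137, -0.002, 0.562]
contact_force: [5.2, -12.6, 4.0]
opening: 0.0236
grip_force: 40.0
```

Run:
```python
from h import *
s=observe();print(tr(s['tool_pos']),s['contact_force']);
for n in('top','wrist'):
  im=read_camera(n);cv2.imwrite(f'pics/{n}5.png',im[:,:,::-1])
im=read_camera('scene');crop(im,290,420,120,225,5,'pics/s5c.png')
```

```text
[0.098  0.0015] [  5.18386245 -12.55148169   3.96176065]
```

View pics/s5c.png

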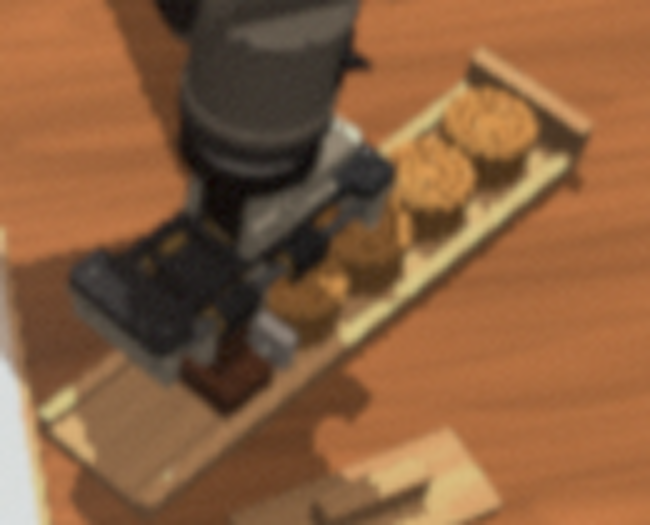

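The scene crop shows all four rounds in the trough, with a small gap still at the end block and the stop just behind them. I'll advance in small steps, watching the force.

step_arm:
  commands:
    - {"translation": [0,-1.5,0],"roll": 0}
    - {"translation": [0,-1.5,0],"roll": 0}
    - {"translation": [0,0,0],"roll": 0}

```text
time: 30.27
tool_pos: [0.5495, 0.1507, 0.0454]
tool_rot: [3.137, -0.002, 0.562]
contact_force: [4.8, -11.4, 4.3]
opening: 0.0243
grip_force: 40.0
```

step_arm:
  commands:
    - {"translation": [0,-1.5,0],"roll": 0}
    - {"translation": [0,-1.5,0],"roll": 0}
    - {"translation": [0,0,0],"roll": 0}

```text
time: 30.52
tool_pos: [0.5479, 0.1531, 0.0454]
tool_rot: [3.137, -0.002, 0.562]
contact_force: [5.3, -12.0, 4.0]
opening: 0.0238
grip_force: 40.0
```

step_arm:
  commands:
    - {"translation": [0,-1,0],"roll": 0}
    - {"translation": [0,-1,0],"roll": 0}
    - {"translation": [0,0,0],"roll": 0}

```text
time: 30.77
tool_pos: [0.547, 0.1547, 0.0454]
tool_rot: [3.137, -0.002, 0.562]
contact_force: [5.3, -12.8, 4.2]
opening: 0.0238
grip_force: 40.0
```

step_arm:
  commands:
    - {"translation": [0,-1,0],"roll": 0}
    - {"translation": [0,-1,0],"roll": 0}
    - {"translation": [0,0,0],"roll": 0}

```text
time: 31.02
tool_pos: [0.5459, 0.1564, 0.0454]
tool_rot: [3.137, -0.002, 0.562]
contact_force: [4.6, -12.8, 3.5]
opening: 0.024
grip_force: 40.0
```

step_arm:
  commands:
    - {"translation": [0,-1,0],"roll": 0}
    - {"translation": [0,-1,0],"roll": 0}
    - {"translation": [0,0,0],"roll": 0}

```text
time: 31.27
tool_pos: [0.5448, 0.1581, 0.0454]
tool_rot: [3.137, -0.002, 0.562]
contact_force: [5.4, -12.2, 4.3]
opening: 0.0238
grip_force: 40.0
```

step_arm:
  commands:
    - {"translation": [0,-1,0],"roll": 0}
    - {"translation": [0,-1,0],"roll": 0}
    - {"translation": [0,0,0],"roll": 0}

```text
time: 31.52
tool_pos: [0.5438, 0.1597, 0.0454]
tool_rot: [3.137, -0.002, 0.562]
contact_force: [4.5, -13.9, 4.4]
opening: 0.0236
grip_force: 40.0
```

Run:
```python
from h import *
s=observe();print(tr(s['tool_pos']),s['contact_force'][:2]@-UX);
im=read_camera('wrist');crop(im,0,560,0,260,1.4,'pics/w6.png')
```

```text
[0.0841 0.0015] -14.147640955069278
```

View pics/w6.png

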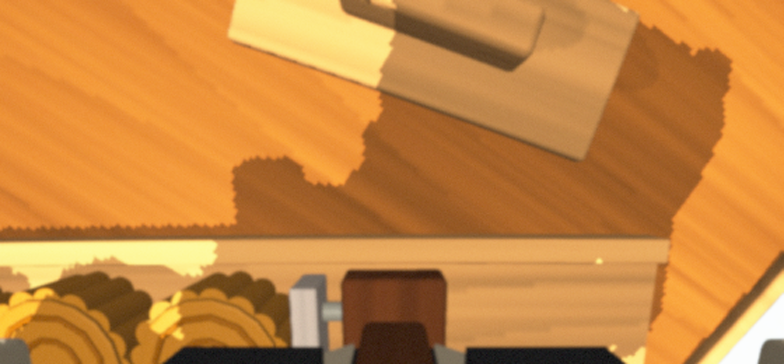

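Run:
```python
from h import *
c=get_calibration('wrist')
print('block tri',tr(observe()['tool_pos']))
for n,uv,z in(('front',(290,290),.04),('plate front far corner',(296,277),.04),('plate back',(327,277),.04),('body L',(342,272),.034),('body R',(444,272),.034),('trough end',(668,240),.018)):
    print(n,tr(toworld(c,[np.array(uv)/1.4],z)[0]))
# same for w2 (unpressed)
s=observe();p=s['tool_pos'];Y=s['tool_rot'][2]
def M(p,y):
    T=np.eye(4);T[:3,:3]=np.array([[np.cos(y),np.sin(y),0],[np.sin(y),-np.cos(y),0],[0,0,-1]]);T[:3,3]=p;return T
c2=dict(c);c2['world_from_camera']=M([.4905,.2431,.147],.564)@np.linalg.inv(M(p,Y))@c['world_from_camera']
for n,uv,z in(('front',(222.5,190),.04),('plate far corner',(225,172),.04),('plate back',(238,172),.04),('bodyL',(251,170),.034),('bodyR',(298,170),.034)):
    print(n,tr(toworld(c2,[uv],z)[0]))
```

```text
block tri [0.0841 0.0015]
front [0.0494 0.0315]
plate front far corner [0.0518 0.0362]
plate back [0.0629 0.0362]
body L [0.0676 0.0368]
body R [0.105  0.0367]
trough end [0.1973 0.0466]
front [-0.059   0.0211]
plate far corner [-0.0564  0.0355]
plate back [-0.0461  0.0355]
bodyL [-0.0363  0.0363]
bodyR [0.0016 0.0363]
```

step_arm:
  commands:
    - {"translation": [0,-1,0],"roll": 0}
    - {"translation": [0,-1,0],"roll": 0}
    - {"translation": [0,0,0],"roll": 0}

```text
time: 31.82
tool_pos: [0.5428, 0.1612, 0.0454]
tool_rot: [3.137, -0.002, 0.562]
contact_force: [5.8, -14.0, 4.7]
opening: 0.0237
grip_force: 40.0
```

```bash
cat >> h.py <<'E'
def prof():
    s=observe();im=read_camera('wrist')
    print(tr(s['tool_pos']),-s['contact_force'][:2]@UX,-s['contact_force'][:2]@-UX)
    for r in(205,): print([tuple(int(v) for v in im[r,x]) for x in range(224,252)])
E
python3 - <<'E'
from h import *
prof()
im=cv2.imread('pics/w6.png')[:,:,::-1]
print([tuple(int(v) for v in im[287,int(x*1.4)]) for x in range(224,252)])
E
```

```text
[0.0824 0.0015] -14.883024590856014 14.883024590856014
[(136, 125, 112), (138, 125, 113), (137, 126, 114), (134, 120, 109), (127, 114, 102), (115, 106, 96), (107, 97, 86), (102, 94, 86), (103, 96, 87), (101, 91, 83), (106, 94, 82), (123, 100, 81), (168, 128, 87), (203, 144, 87), (214, 153, 84), (214, 151, 85), (216, 151, 86), (212, 149, 84), (195, 136, 77), (158, 110, 59), (121, 76, 40), (107, 58, 28), (113, 61, 29), (116, 61, 30), (119, 64, 33), (115, 61, 25), (117, 63, 34), (121, 68, 35)]
[(131, 118, 107), (121, 109, 97), (116, 105, 93), (111, 99, 89), (105, 95, 86), (102, 93, 84), (99, 91, 78), (100, 89, 79), (107, 93, 83), (149, 115, 84), (182, 132, 84), (213, 149, 86), (216, 153, 85), (215, 154, 86), (216, 152, 85), (218, 153, 86), (215, 153, 87), (213, 152, 85), (206, 147, 81), (169, 115, 63), (139, 91, 44), (109, 60, 26), (110, 58, 30), (115, 62, 35), (118, 60, 33), (118, 63, 33), (119, 65, 35), (118, 62, 32)]
```

step_arm:
  commands:
    - {"translation": [0,-1,0],"roll": 0}
    - {"translation": [0,-1,0],"roll": 0}
    - {"translation": [0,0,0],"roll": 0}
    - {"translation": [0,0,0],"roll": 0}

```text
time: 32.2
tool_pos: [0.5419, 0.1627, 0.0454]
tool_rot: [3.136, -0.002, 0.562]
contact_force: [6.4, -15.0, 4.2]
opening: 0.0238
grip_force: 40.0
```

Run:
```python
from h import *
prof()
```

```text
[0.0806 0.0015] -16.09796313003672 16.09796313003672
[(139, 126, 115), (137, 125, 113), (140, 125, 116), (137, 124, 113), (143, 130, 117), (137, 126, 112), (136, 123, 111), (130, 119, 106), (121, 108, 101), (112, 102, 93), (110, 99, 91), (103, 93, 83), (103, 93, 85), (106, 94, 84), (128, 103, 81), (169, 125, 83), (203, 143, 86), (208, 148, 81), (195, 137, 77), (162, 109, 62), (126, 78, 44), (107, 61, 32), (113, 56, 31), (118, 63, 32), (120, 65, 38), (119, 64, 34), (114, 57, 25), (117, 63, 31)]
```

step_arm:
  commands:
    - {"translation": [0,-0.7,0],"roll": 0}
    - {"translation": [0,0,0],"roll": 0}
    - {"translation": [0,0,0],"roll": 0}

```text
time: 32.5
tool_pos: [0.5416, 0.1632, 0.0454]
tool_rot: [3.136, -0.002, 0.562]
contact_force: [6.8, -16.3, 4.1]
opening: 0.0237
grip_force: 40.0
```

step_arm:
  commands:
    - {"translation": [0,0,0],"roll": 0}
    - {"translation": [0,0,0],"roll": 0}
    - {"translation": [0,0,0],"roll": 0}
    - {"translation": [0,0,0],"roll": 0}
  fingers: 0.4

```text
time: 32.83
tool_pos: [0.5388, 0.1665, 0.0441]
tool_rot: [-3.141, 0.0, 0.563]
contact_force: [-0.2, 0.8, 0.1]
opening: 0.0364
grip_force: 0.0
```

Run:
```python
from h import *
prof()
```

```text
[0.0757 0.0009] 0.7590432577684102 -0.7590432577684102
[(182, 158, 137), (177, 159, 142), (173, 156, 142), (171, 154, 140), (170, 153, 141), (169, 154, 139), (168, 152, 138), (167, 149, 136), (167, 151, 137), (164, 146, 134), (170, 154, 139), (171, 154, 139), (171, 154, 141), (169, 154, 138), (169, 154, 139), (168, 152, 137), (159, 145, 130), (142, 130, 117), (123, 110, 100), (107, 100, 91), (107, 98, 89), (106, 96, 85), (126, 104, 87), (169, 126, 85), (209, 150, 91), (222, 160, 92), (214, 150, 84), (183, 128, 70)]
```

step_arm:
  commands:
    - {"translation": [0,0,0],"roll": 0}
    - {"translation": [0,4,0],"roll": 0}
    - {"translation": [0,0,-20],"roll": 0}
    - {"translation": [0,0,-40],"roll": 0}
    - {"translation": [0,0,-40],"roll": 0}
    - {"translation": [0,0,-40],"roll": 0}
    - {"translation": [0,0,-20],"roll": -0.116}
    - {"translation": [0,0,0],"roll": -0.116}
    - {"translation": [0,0,0],"roll": -0.116}
    - {"translation": [0,0,0],"roll": -0.116}
    - {"translation": [0,0,0],"roll": -0.116}
    - {"translation": [0,0,0],"roll": -0.116}
    - {"translation": [0,0,0],"roll": -0.116}
    - {"translation": [0,0,0],"roll": -0.116}
    - {"translation": [0,0,0],"roll": -0.116}
    - {"translation": [0,0,0],"roll": -0.116}
    - {"translation": [0,0,0],"roll": -0.116}
    - {"translation": [0,0,0],"roll": 0}
  fingers: 0.55

```text
time: 34.38
tool_pos: [0.5411, 0.1628, 0.2041]
tool_rot: [-3.141, 0.0, 1.843]
contact_force: [-0.0, -0.2, -1.0]
opening: 0.0504
grip_force: 0.0
```

Run:
```python
from h import *
go(.660,.213,.16,1.84)
for n in('top','wrist'): print([(np.round(d['at'],4),round(d['confidence'],2)) for d in search_frame(n,'cover_c')]) if not read_camera(n) is None else 0
```

```text
t 34.38 pos [0.5411 0.1628 0.2041] rpy [-3.141  0.     1.843] roll 0.003 then tool shift [ 16.8 127.9  44.1] rows 3.6
[(array([0.6695, 0.1569, 0.0068]), 0.66), (array([ 0.7807, -0.0152,  0.0775]), 0.63), (array([0.5021, 0.2371, 0.0404]), 0.53)]
[(array([0.6567, 0.2204, 0.0083]), 0.71)]
```

step_arm:
  commands:
    - {"translation": [4.2,32,11],"roll": 0.003}
    - {"translation": [4.2,32,11],"roll": 0}
    - {"translation": [4.2,32,11],"roll": 0}
    - {"translation": [4.2,32,11],"roll": 0}
    - {"translation": [0,0,0],"roll": 0}
    - {"translation": [0,0,0],"roll": 0}
    - {"translation": [0,0,0],"roll": 0}

```text
time: 35.17
tool_pos: [0.6598, 0.2127, 0.1599]
tool_rot: [-3.141, 0.0, 1.835]
contact_force: [-0.3, 0.2, 0.5]
opening: 0.0506
grip_force: 0.0
```

Run:
```python
from h import *
im=read_camera('wrist');cv2.imwrite('pics/w7.png',im[:,:,::-1])
go(.660,.213,.16,1.84)
```

```text
t 35.22 pos [0.6598 0.2126 0.161 ] rpy [3.141 0.    1.835] roll -0.005 then tool shift [0.4 0.3 1. ] rows 0.0
```

View pics/w7.png

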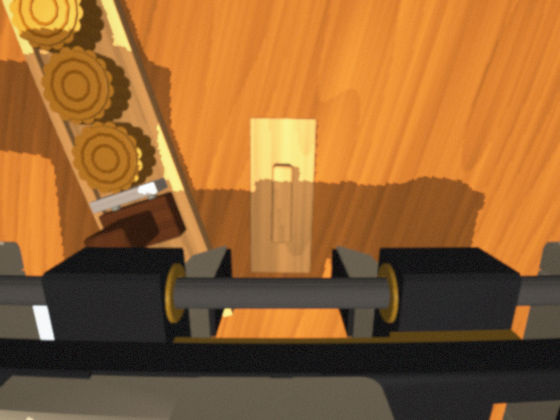

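The cover's slat spans (250,119)–(313,272), with its bar at columns 272–292 and rows 165–243, well aligned with the tool.

Run:
```python
from h import *
c=get_calibration('wrist')
w=toworld(c,[(250,119),(316,120),(311,273),(249,272)],.008)[:,:2];print(w,w.mean(0),np.linalg.norm(w[0]-w[3]),np.linalg.norm(w[0]-w[1]))
for a,b in((3,0),(2,1)): print(np.arctan2(*(w[b]-w[a])[::-1]))
b=toworld(c,[(273,166),(292,166),(290.5,243),(271.5,243)],.034)[:,:2];print(b.mean(0),np.linalg.norm(b[0]-b[3]),np.linalg.norm(b[0]-b[1]))
m=(w.mean(0)+b.mean(0))/2;print(m);go(*m,.012,1.835)
```

```text
[[0.61483475 0.27623195]
 [0.67207104 0.29086784]
 [0.70977875 0.14738337]
 [0.6493119  0.13212105]] [0.66149911 0.21165105] 0.14817767883388056 0.05907792692597706
1.8056229656781007
1.8277852274697293
[0.66145605 0.21269406] 0.06891377698891168 0.016075363530533734
[0.66147758 0.21217256]
t 35.22 pos [0.6598 0.2126 0.161 ] rpy [3.141 0.    1.835] roll -0.0 then tool shift [ -0.8   1.5 149. ] rows 3.9
```

step_arm:
  commands:
    - {"translation": [-0.5,1.5,30],"roll": 0.018}
    - {"translation": [0,0,38],"roll": 0}
    - {"translation": [0,0,38],"roll": 0}
    - {"translation": [0,0,26],"roll": 0}
    - {"translation": [0,0,15],"roll": 0}
    - {"translation": [0,0,0],"roll": 0}
    - {"translation": [0,0,0],"roll": 0}
    - {"translation": [0,0,0],"roll": 0}
  grip_force: 25

```text
time: 35.88
tool_pos: [0.663, 0.2128, 0.0161]
tool_rot: [3.137, 0.0, 1.817]
contact_force: [0.5, -0.2, -0.0]
opening: 0.0506
grip_force: 0.0
```

step_arm:
  commands:
    - {"translation": [0,0,0],"roll": 0}
    - {"translation": [0,0,0],"roll": 0}
    - {"translation": [0,0,0],"roll": 0}
    - {"translation": [0,0,0],"roll": 0}
    - {"translation": [0,0,0],"roll": 0}
    - {"translation": [0,0,0],"roll": 0}
    - {"translation": [0,0,0],"roll": 0}
  fingers: 0.0

```text
time: 36.47
tool_pos: [0.6616, 0.2126, 0.0134]
tool_rot: [-3.141, 0.0, 1.818]
contact_force: [-1.6, -0.7, 2.0]
opening: 0.0176
grip_force: 25.0
```

Run:
```python
from h import *
p=tw(-.07,.002);go(*p,.05,2.136)
```

```text
t 36.47 pos [0.6616 0.2126 0.0134] rpy [-3.141  0.     1.818] roll -0.318 then tool shift [ 172.6 -127.3  -36.6] rows 5.7
```

step_arm:
  commands:
    - {"translation": [0,0,-20],"roll": 0}
    - {"translation": [0,0,-35],"roll": 0}
    - {"translation": [0,0,-35],"roll": 0}
    - {"translation": [0,0,-35],"roll": 0}
    - {"translation": [0,0,0],"roll": -0.106}
    - {"translation": [0,0,0],"roll": -0.106}
    - {"translation": [0,0,0],"roll": -0.106}
    - {"translation": [21.6,-15.9,0],"roll": 0}
    - {"translation": [21.6,-15.9,0],"roll": 0}
    - {"translation": [21.6,-15.9,0],"roll": 0}
    - {"translation": [21.6,-15.9,0],"roll": 0}
    - {"translation": [21.6,-15.9,0],"roll": 0}
    - {"translation": [21.6,-15.9,0],"roll": 0}
    - {"translation": [21.6,-15.9,0],"roll": 0}
    - {"translation": [21.6,-15.9,0],"roll": 0}
    - {"translation": [0,0,0],"roll": 0}
    - {"translation": [0,0,0],"roll": 0}
    - {"translation": [0,0,0],"roll": 0}
    - {"translation": [0,0,0],"roll": 0}

```text
time: 38.05
tool_pos: [0.4629, 0.2902, 0.1382]
tool_rot: [3.141, 0.0, 2.135]
contact_force: [-0.5, 0.6, -1.7]
opening: 0.0178
grip_force: 25.0
```

Run:
```python
from h import *
s=observe();print(s['opening'],s['contact_force'])
p=tw(-.07,.002);go(*p,.06,2.136)
```

```text
0.01775566564026692 [-0.51620229  0.61884962 -1.69851822]
t 38.05 pos [0.4629 0.2902 0.1382] rpy [3.141 0.    2.135] roll -0.001 then tool shift [ 0.6 -1.  78.2] rows 2.1
```

step_arm:
  commands:
    - {"translation": [0,-1,25],"roll": 0}
    - {"translation": [0,0,25],"roll": 0}
    - {"translation": [0,0,15],"roll": 0}
    - {"translation": [0,0,8],"roll": 0}
    - {"translation": [0,0,3],"roll": 0}
    - {"translation": [0,0,0],"roll": 0}
    - {"translation": [0,0,0],"roll": 0}
    - {"translation": [0,0,0],"roll": 0}

```text
time: 38.72
tool_pos: [0.4619, 0.2902, 0.0632]
tool_rot: [3.139, 0.0, 2.136]
contact_force: [-1.4, 0.1, -1.5]
opening: 0.0178
grip_force: 25.0
```

step_arm:
  commands:
    - {"translation": [0,0,1],"roll": 0}
    - {"translation": [0,0,1],"roll": 0}
    - {"translation": [0,0,0],"roll": 0}
    - {"translation": [0,0,0],"roll": 0}

```text
time: 39.05
tool_pos: [0.461, 0.29, 0.0604]
tool_rot: [3.141, 0.0, 2.136]
contact_force: [0.3, -0.1, -0.5]
opening: 0.0174
grip_force: 25.0
```

Force is approaching zero from −1.5 N, so contact is imminent. I'll lower another 0.7 mm, release and rise.

step_arm:
  commands:
    - {"translation": [0,0,0.7],"roll": 0}
    - {"translation": [0,0,0],"roll": 0}
    - {"translation": [0,0,0],"roll": 0}

```text
time: 39.3
tool_pos: [0.461, 0.29, 0.0594]
tool_rot: [-3.141, 0.0, 2.136]
contact_force: [0.2, 0.2, -1.0]
opening: 0.0177
grip_force: 25.0
```

step_arm:
  commands:
    - {"translation": [0,0,0],"roll": 0}
    - {"translation": [0,0,0],"roll": 0}
    - {"translation": [0,0,0],"roll": 0}
    - {"translation": [0,0,0],"roll": 0}
    - {"translation": [0,0,-15],"roll": 0}
    - {"translation": [0,0,-30],"roll": 0}
    - {"translation": [0,0,-40],"roll": 0}
    - {"translation": [-20,-30,-30],"roll": 0}
    - {"translation": [-20,-30,0],"roll": 0}
    - {"translation": [-20,-30,0],"roll": 0}
    - {"translation": [-20,-30,0],"roll": 0}
    - {"translation": [-20,-30,0],"roll": 0}
    - {"translation": [0,0,0],"roll": 0}
    - {"translation": [0,0,0],"roll": 0}
    - {"translation": [0,0,0],"roll": 0}
  fingers: 0.5

```text
time: 40.55
tool_pos: [0.3902, 0.1291, 0.1716]
tool_rot: [3.14, 0.0, 2.135]
contact_force: [-0.3, -0.0, 1.4]
opening: 0.0461
grip_force: 0.0
```

Run:
```python
from h import *
a=read_camera('wrist');b=read_camera('scene');t=read_camera('top')
crop(b,290,420,120,225,3.3,'pics/e1.png')
A=cv2.resize(a[:,:,::-1],(420,315));S=cv2.imread('pics/e1.png');S=S[:315,:380]
cv2.imwrite('pics/e.png',np.hstack([A,cv2.copyMakeBorder(S,0,315-S.shape[0],0,380-S.shape[1],0)]))
cv2.imwrite('pics/e2.png',a[:,:,::-1])
s=observe();print(s['tool_pos'],s['contact_force'],s['opening'],s['time'])
blobs('top')
```

```text
[0.39003262 0.12973777 0.17113015] [0.60083804 0.76042409 0.67445032] 0.045838848317849235 40.7
px [320.1 207.9] area 242 rect [21. 17.] fill 0.68 xy@.032 [ 0.6217 -0.1332]
px [387.7 224.6] area 250 rect [15.4 16.5] fill 0.98 xy@.032 [ 0.5802 -0.358 ]
px [350.  252.7] area 244 rect [15.6 15.6] fill 1.01 xy@.032 [ 0.48   -0.2371]
px [384.8 254.4] area 250 rect [15.5 16.4] fill 0.98 xy@.032 [ 0.4819 -0.3501]
```

View pics/e.png

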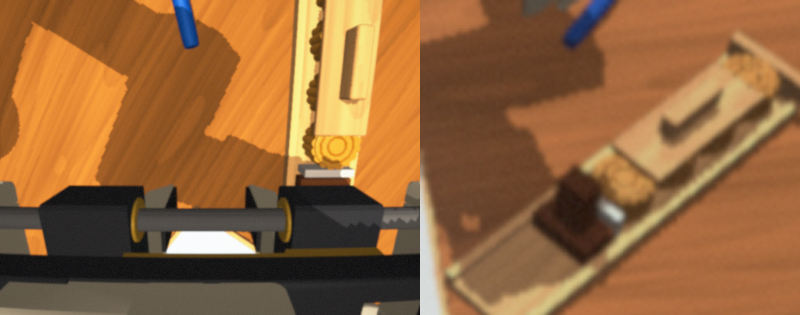

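The combined view shows the cover lying level along the row on the four rounds, with the stop tight behind them and its face pressed in. The squares are still on the board and the robot is clear, so I'll hand in.

```bash
python3 -c "
from cell import *
print(hand_in())"
```

```text
the job is handed in; nothing more can be done
None
```

I handed the job in at about 41 s; the judge's verdict was not shown. By my measurements all four round cakes are in a tight row, the stop's face is pressed in by about 8–9 mm, the cover lies level on top, and the four squares are on the board.

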